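# Hang the green bin on the slatwall stand

## Robot

A 6-joint arm with a two-finger parallel gripper is mounted at the origin on a cart in front of the work surface, level with it; the furniture and walls round the work are solid. World frame = base frame: x ahead of the robot, y to its left, z up, the work surface at z = 0. Lengths are in mm, angles in rad, forces in N, time in s.
With the tool pointing down it reaches from about 350 to 775 mm from the base axis. Payload 7.3 kg.
Tool frame: the origin (TCP) lies on the centre line of the jaws, within the pads' length; the fingertips stand 22 mm ahead of it and the grasp point (between the pads) lies 3 mm ahead of it; z points along the fingers, y is the direction in which the jaws open and shut (so a half turn about z gives the same grasp; the last joint's range is limited). The gripper opens to 92 mm and grips with 3 to 60 N. Pads are 19 mm wide; open, the fingers measure 130 mm over their backs; the gripper's body (75 mm by 190 mm) begins 47 mm behind the grasp point.
Start: joints at [1.196, 0.342, 1.524, -0, 1.275, -0.146], TCP at [119.057, 511.34, 248.741] pointing down, gripper open.
Joint ranges: [-2.53, 2.53], [-0.77, 2.02], [0.04, 2.7], [-1, 4.14], [0.28, 2.66], [-3.11, 3.11]. Speed limits (rad/s): [2.57, 2.57, 3.14, 3.14, 3.14, 3.14].

## Interface

Orientations are given as [roll, pitch, yaw] about the fixed x, y, z axes, in that order (R = Rz(yaw) Ry(pitch) Rx(roll)).
In Python, from plant import get_obs, capture, close_job gives the robot as it stands.
- The arm moves only by the tool carry_out, never from a script. Its arguments are lists of equal length, an entry for each row: "xyz": the shift along the tool's x, y, z scaled (see below), a list of three; "dr": the turn, a rotation vector about the tool's x, y, z scaled (see below), a list of three. A call has 1 to 8 rows; each row shifts and turns the commanded pose from where the row before left it, along the tool's axes as they then stand; what a row does not reach is not made up. The controller multiplies each number of a shift by 0.06 m and each number of a turn by 8 degrees. A row lasts 1/8 s, in which the tool goes at most 62.5 mm and 10.7 degrees, less where a joint would pass 70% of its speed; a pose out of reach is approached as far as the arm can. A call with a number of a shift or a turn outside -1 to 1 is refused whole. A call with a gripper value outside its range is refused whole. "gripper" is the gripper's target within -1 to 1 (fully open at 1, half-way at 0, shut at -1), set as the call begins (left out, the last holds). The fingers move at their own pace and stop on an object; the grip force is fixed at half the most. Time passes only in rows, so rows that do not move let the fingers close. It gives the time, the measured TCP pose, the force and the opening at its end, in the units of the state.
- get_obs(): the state, without advancing time (a new reading comes with each control period).
- capture(name): name is "scene" or "top"; returns a dict with "image" (480x640x3 uint8, blue, green, red), "fx", "fy", "cx", "cy" (pixels), "D" ([k1, k2, p1, p2, k3] as OpenCV has them; the pictures are not rectified), "pose" (4x4, takes a point from camera to world coordinates). Camera axes: x right, y up, looking along -z (the intrinsics and any distortion apply to the point x, -y, -z); pixel columns grow to the right and rows downward; lengths in mm; the calibration is good to about 2 mm. A picture is of the moment at which its call begins. There is no depth.
- close_job(): hands the job in, once; it reports no verdict.
The state is a dict: "time": time; "joint_positions": joint angles; "dq": joint speeds; "tau": joint torques, N m; "tool_pos": TCP position; "tcp_rot": TCP orientation; "contact_force": force on the tool from outside, world axes, zero at the start; "moment": the same for the moment, N m; "grip_width": finger opening in mm.
Only numpy, scipy, OpenCV 4.12 (cv2) and the standard library are available. Lean on these libraries where they do the work, as an engineer would, in place of code of your own. Each camera call takes 0.05 s, during which the arm holds its last target.

## Task

Hang the green bin on the slatwall stand, in the middle over the orange spring catch: tilt it front-up to get its upturned lip in behind the upper slat, then let go so that it hangs by its lip, leaning on the catch. Then, without gripping it, press its front rim down until it snaps past the catch and sits level and flush against the stand; leave it there and do not disturb the grey bin, the tip jar or the rubber stamp.

Things in the scene. Friction and masses are not known exactly. Their poses are not given: they have to be found in the camera images.
- stand: fixed countertop slatwall stand, pale wood with aluminium slats; panel 170 mm wide, 29 mm thick, 186 mm high, on a 12 mm thick foot plate that reaches 55 mm in front. Origin on the counter under the middle of the panel's front face; x into the panel (away from the user), y along the grooves to the left, z up
- slot (a point): middle of the lower edge of the stand's upper groove, in the plane of the front face, 150 mm above the counter, axes as the stand. Groove mouth 20 mm high (z 0 to 20 mm), slat lips 4 mm thick; the cavity behind is x = 4 to 21 mm deep and z = -4 to 32 mm high. An equal groove with the catch lies 59 mm lower (mouth z = -59 to -39 mm)
- catch (a joint): orange spring catch in the middle of the lower groove: smooth bead along y, 34 mm wide, 8 mm thick, centred 2 mm behind the front face and 53 mm below slot. 0 = up, at rest; grows (m) as it is pushed straight down, at most 0.006. 4 N to start, then 1.2 N per mm; the bin's bead rides over it at about 5 to 10 N of push toward the panel
- green_bin_center (a point): loose green shop bin, 105 to 195 g, standing upright. Open tray 90 mm deep (x), 50 mm wide (y), 42 mm high, walls 3 mm; can be gripped across its outer sides. Point: middle of the tray, 24 mm above its underside. x from front to back, y left, z up. Back plate 67 mm high, rear face 45 mm behind this point
- green_bin_lip (a point): middle of the underside of the bin's lip, in the plane of the rear face; 45 mm behind and 40 mm above the bin's centre point. From here a 3 mm web goes 8.8 mm back and ends in an upturned 3 mm flange, top 25 mm above this point: too tall to enter level; it feeds in and up behind the slat with the bin tilted front-up 0.6 rad. Seated: at slot, axes alike
- green_bin_bead (a point): centre of the 8 mm thick, 34 mm wide bead at the end of the green bin's rear tongue, 9 mm behind the rear face, 8 mm below the bin's centre point. It swings into the lower groove and meets the catch when the bin still leans front-up by 0.12 to 0.25 rad, resting on it; pressed on, it rides over and the catch springs up in front of it
- green_bin_rim (a point): middle of the top of the green bin's front rim (ledge 8 mm wide), 43 mm in front of and 18 mm above the bin's centre point; press here. It moves down about 15 mm from leaning on the catch to seated
- grey_bin_center (a point): the same bin in grey, loose, a bystander; same point and axes
- tip_jar: open glass tip jar, 66 mm across, 79 mm high, loose bystander; origin under its centre
- rubber_stamp: wooden hand stamp with red handle, 26 x 38 mm, 70 mm high, loose bystander; origin under its centre
Mind the look-alikes: they are no part of the job. What is shaped like the part that bears green_bin_center but purple is not meant.

How it is judged:
By the outcome, as a careful person would: the job done as asked, in the order asked, and still so for the second after the job is handed in, with the robot touching nothing.
It also fails if it takes over 51 s, if anything falls off the work surface, if the arm or the gripper's body presses on something with over 40 N, if the wrist force passes 120 N, or if a joint passes its speed limit or range.

## Working session

There is one attempt and no reset: what is moved stays moved. The work goes in short steps, Python scripts to look and compute and a tool call to move; the robot and the scene stay as the last step left them, time stands still between calls to the robot, and variables do not carry over. Pictures are saved under pics/ and viewed, and the job is handed in when it is done.

Besides the shell and the picture viewer there is one more tool, called after "Call:" as name(argument=value, ...), one argument or row to a line, values as JSON. carry_out: Moves the arm, as the interface text tells. Shifts and turns lie within -1 to 1; 1 stands for 0.06 m of shift or 8 degrees of turn. Its arguments: {"type":"object","properties":{"xyz":{"type":"array"},"dr":{"type":"array"},"gripper":{"type":"number"}},"required":["xyz","dr"]}

```bash
ls; mkdir -p pics; python3 - <<'E'
from plant import get_obs, capture
import cv2,numpy as np,pickle
o=get_obs();print(o)
for n in("scene","top"):
    c=capture(n);cv2.imwrite(f"pics/{n}0.png",c["image"]);pickle.dump(c,open(f"{n}0.pkl","wb"))
    print({k:v for k,v in c.items() if k!="image"})
E
```

```text
pics
{'time': 0.0, 'joint_positions': array([ 1.19599443e+00,  3.42693649e-01,  1.52500674e+00,  8.63846468e-06,
        1.27538438e+00, -1.46000508e-01]), 'dq': array([-0.00092947, -0.00021666, -0.00035513,  0.00197924,  0.00061103,
        0.00121134]), 'tau': array([-1.13132042e-03, -4.31247067e+01, -2.44225323e+01,  7.17013143e-02,
        5.61280386e-02, -1.27172584e-04]), 'tool_pos': array([118.9163368 , 510.97969798, 248.06360901]), 'tcp_rot': array([-3.14011762e+00, -2.25248522e-04,  2.91278858e+00]), 'contact_force': array([-0.36596768, -0.38605082,  0.4877398 ]), 'moment': array([ 0.06384728, -0.035505  , -0.00394013]), 'grip_width': 91.93594520508493}
{'fx': 463.109796064291, 'fy': 463.109796064291, 'cx': 320.62717295394856, 'cy': 237.64134989294624, 'D': array([-0.06283696,  0.        ,  0.        ,  0.        ,  0.        ]), 'pose': array([[ 5.51133399e-01,  3.76346817e-01, -7.44724815e-01,
        -1.66632581e+02],
       [-8.33996692e-01,  2.76781885e-01, -4.77327253e-01,
        -4.49570884e+02],
       [ 2.64857460e-02,  8.84169023e-01,  4.66415742e-01,
         5.58467100e+02],
       [ 0.00000000e+00,  0.00000000e+00,  0.00000000e+00,
         1.00000000e+00]])}
{'fx': 530.0465043857401, 'fy': 530.0465043857401, 'cx': 326.6615680839257, 'cy': 239.0212538143425, 'D': array([-0.09010216,  0.        ,  0.        ,  0.        ,  0.        ]), 'pose': array([[ 2.44536013e-02,  9.91257744e-01, -1.29653796e-01,
         3.90794294e+02],
       [-9.99692486e-01,  2.47810537e-02,  9.12660097e-04,
        -1.20946241e+01],
       [ 4.11763906e-03,  1.29591608e-01,  9.91558904e-01,
         1.30940221e+03],
       [ 0.00000000e+00,  0.00000000e+00,  0.00000000e+00,
         1.00000000e+00]])}
```

View pics/scene0.png

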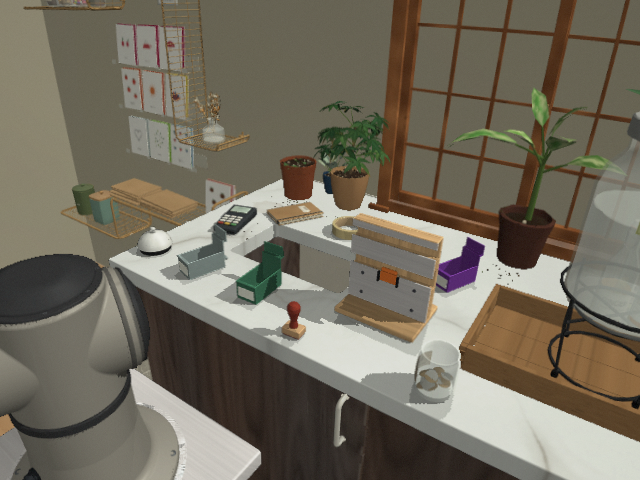

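View pics/top0.png

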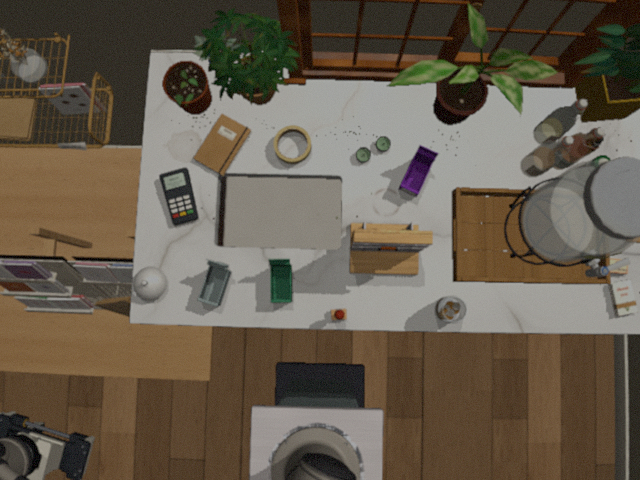

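```bash
cat > h.py <<'E'
import cv2,numpy as np,pickle
from scipy.spatial.transform import Rotation as R
def ray(c,uv):
    K=np.array([[c["fx"],0,c["cx"]],[0,c["fy"],c["cy"]],[0,0,1]])
    p=cv2.undistortPoints(np.array([[uv]],float),K,c["D"])[0,0]
    d=np.array([p[0],-p[1],-1.]);P=c["pose"]
    d=P[:3,:3]@d;return P[:3,3],d/np.linalg.norm(d)
def onz(c,uv,z):
    o,d=ray(c,uv);return o+d*(z-o[2])/d[2]
def proj(c,X):
    P=c["pose"];q=(np.asarray(X,float).reshape(-1,3)-P[:3,3])@P[:3,:3]
    q=q*[1,-1,-1];K=np.array([[c["fx"],0,c["cx"]],[0,c["fy"],c["cy"]],[0,0,1]])
    return cv2.projectPoints(q,np.zeros(3),np.zeros(3),K,c["D"])[0][:,0]
def tri(c1,u1,c2,u2):
    o1,d1=ray(c1,u1);o2,d2=ray(c2,u2)
    s=np.linalg.lstsq(np.c_[d1,-d2],o2-o1,rcond=None)[0]
    a=o1+s[0]*d1;b=o2+s[1]*d2
    return (a+b)/2,np.linalg.norm(a-b)
def crop(c,x0,y0,w,h,k,fn):
    im=c["image"][y0:y0+h,x0:x0+w];cv2.imwrite(fn,cv2.resize(im,None,fx=k,fy=k,interpolation=cv2.INTER_CUBIC))
def load(n):return pickle.load(open(n+".pkl","rb"))
E
python3 - <<'E'
from h import *
s=load("scene0");t=load("top0")
crop(s,225,205,130,105,6,"pics/s_bin.png")
crop(s,330,205,120,140,4,"pics/s_stand.png")
crop(t,190,240,130,80,6,"pics/t_bin.png")
crop(t,320,200,130,130,4,"pics/t_stand.png")
E
```

```text
(no output)
```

View pics/s_bin.png

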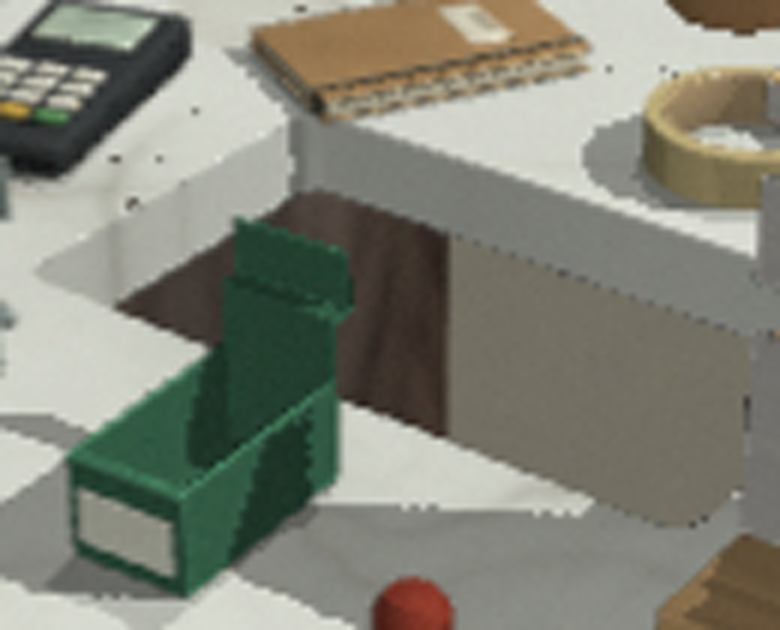

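View pics/s_stand.png

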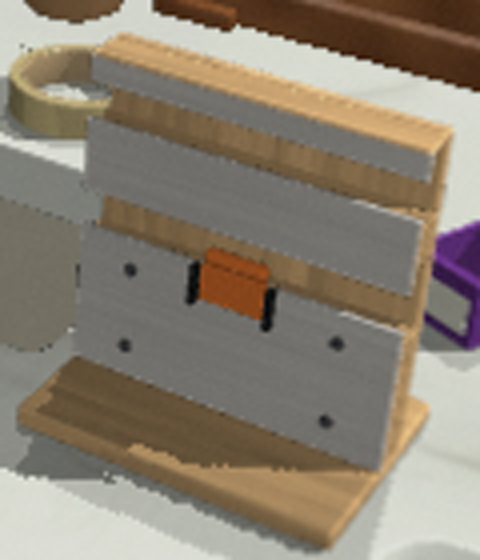

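View pics/t_bin.png

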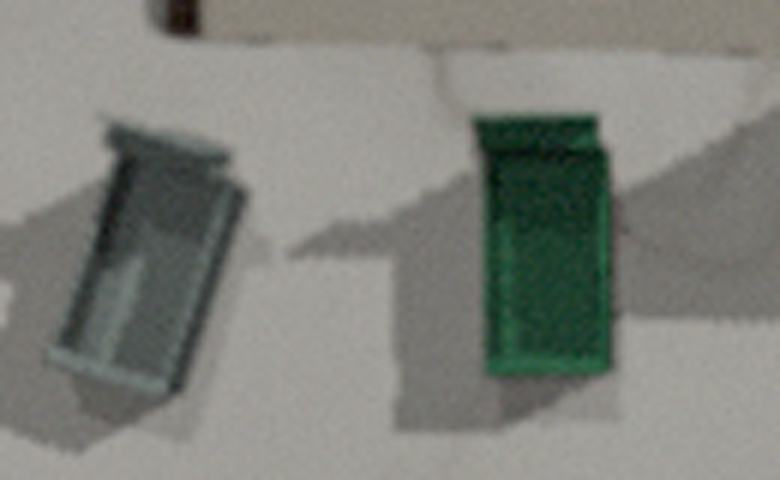

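View pics/t_stand.png

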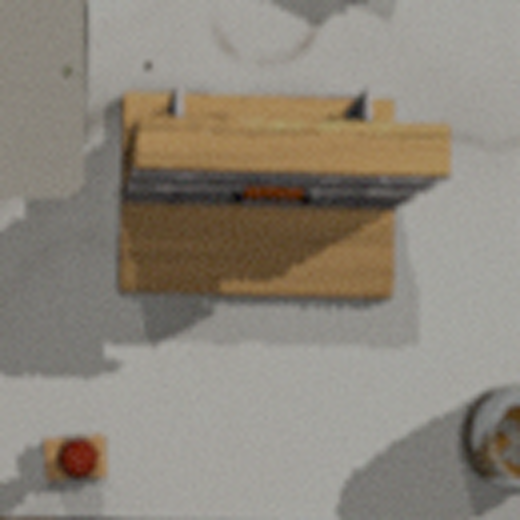

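```bash
python3 - <<'E'
from h import *
s=load("scene0");t=load("top0")
S=lambda x,y,k,x0,y0:((x+.5)/k-.5+x0,(y+.5)/k-.5+y0)
sb=lambda x,y:S(x,y,6,225,205); ss=lambda x,y:S(x,y,4,330,205)
tb=lambda x,y:S(x,y,6,190,240); ts=lambda x,y:S(x,y,4,320,200)
for n,a,b in [("rimFL",sb(70,456),tb(489,372)),("rimFR",sb(183,496),tb(609,370)),("rimBR",sb(337,380),tb(607,150)),
 ("lipL",sb(237,220),tb(474,117)),("lipR",sb(350,250),tb(597,117)),
 ("footFL",ss(20,412),ts(119,290)),("footFR",ss(328,545),ts(392,297)),
 ("panTL",ss(97,57),ts(134,173)),("panTR",ss(436,152),ts(450,178))]:
    p,e=tri(s,a,t,b);print(n,p.round(1),round(e,1))
def blob(c,lo,hi,box):
    h=cv2.cvtColor(c["image"],cv2.COLOR_BGR2HSV);m=cv2.inRange(h,lo,hi);k=np.zeros_like(m);x0,y0,x1,y1=box;k[y0:y1,x0:x1]=m[y0:y1,x0:x1]
    ys,xs=np.nonzero(k);return len(xs),xs.mean(),ys.mean(),cv2.minAreaRect(np.c_[xs,ys].astype(np.float32))
print(blob(s,(3,150,100),(14,255,255),(370,255,410,300)))
print(blob(t,(3,150,60),(14,255,255),(370,230,410,260)))
# line of front foot edge and bin sides from top, on planes
for n,uv,z in [("stamp",ts(78,458),60),("jar",ts(515,440),79),("greyFL",tb(50,350),42),("greyFR",tb(175,388),42),("greyBR",tb(243,190),42)]:
    print(n,onz(t,uv,z).round(1))
E
```

```text
rimFL [403.1 115.4  40.7] 0.0
rimFR [405.3  67.5  42.2] 0.3
rimBR [492.6  71.2  42.3] 0.3
lipL [500.1 120.4  87.5] 0.8
lipR [501.6  72.   90.5] 1.0
footFL [480.8 -71.8   7.2] 1.5
footFR [ 480.  -239.6    4.5] 1.1
panTL [532.5 -72.1 182.7] 4.8
panTR [ 533.  -241.   185.5] 3.0
(227, np.float64(388.05286343612335), np.float64(275.15859030837004), ((388.1000061035156, 275.20001220703125), (18.024980545043945, 13.597793579101562), 18.43494987487793))
(35, np.float64(388.3142857142857), np.float64(247.82857142857142), ((388.0, 248.0), (14.0, 2.0), -0.0))
stamp [377.8 -46.7  60. ]
jar [ 393.7 -299.3   79. ]
greyFL [406.9 290.9  42. ]
greyFR [393.3 240.   42. ]
greyBR [472.8 216.4  42. ]
```

```bash
python3 - <<'E'
from h import *
s=load("scene0");t=load("top0")
S=lambda x,y,k,x0,y0:((x+.5)/k-.5+x0,(y+.5)/k-.5+y0)
ss=lambda x,y:S(x,y,4,330,205);ts=lambda x,y:S(x,y,4,320,200)
for n,a,z in [("panTL",ts(134,173),186),("panTR",ts(450,178),186),("footFL",ts(119,291),12),("footFR",ts(392,297),12),("backTL",ts(136,122),186),("backTR",ts(450,126),186)]: print(n,onz(t,a,z).round(1))
for n,a,z in [("footFL",ss(20,412),12),("panTL",ss(97,57),186),("panTR",ss(436,152),186),("upslat lowgroove L",ss(91,121),150),("R",ss(420,222),150),("lowslat L",ss(82,224),91),("R",ss(407,328),91),("topslat low L",ss(98,82),170),("R",ss(432,178),170)]: print("scene",n,onz(s,a,z).round(1))
print("catch scene", [onz(s,(388,275.2),z).round(1) for z in(90,95,97)],"top",[onz(t,(388.2,247.9),z).round(1) for z in (95,101)])
crop(s,370,250,50,50,12,"pics/s_catch.png");crop(t,345,225,100,55,8,"pics/t_panel.png")
E
```

```text
panTL [530.8 -69.9 186. ]
panTR [ 532.3 -239.5  186. ]
footFL [479.4 -70.9  12. ]
footFR [ 479.7 -238.8   12. ]
backTL [558.4 -70.4 186. ]
backTR [ 560.5 -239.5  186. ]
scene footFL [475.6 -75.6  12. ]
scene panTL [528.1 -77.1 186. ]
scene panTR [ 533.3 -242.4  186. ]
scene upslat lowgroove L [531.3 -74.5 150. ]
scene R [ 533.9 -240.3  150. ]
scene lowslat L [532.9 -72.3  91. ]
scene R [ 539.8 -240.6   91. ]
scene topslat low L [534.1 -75.3 170. ]
scene R [ 539.1 -240.8  170. ]
catch scene [array([ 529.8, -157.4,   90. ]), array([ 522.4, -160.5,   95. ]), array([ 519.4, -161.8,   97. ])] top [array([ 532.5, -155.8,   95. ]), array([ 531.8, -155.1,  101. ])]
```

View pics/t_panel.png

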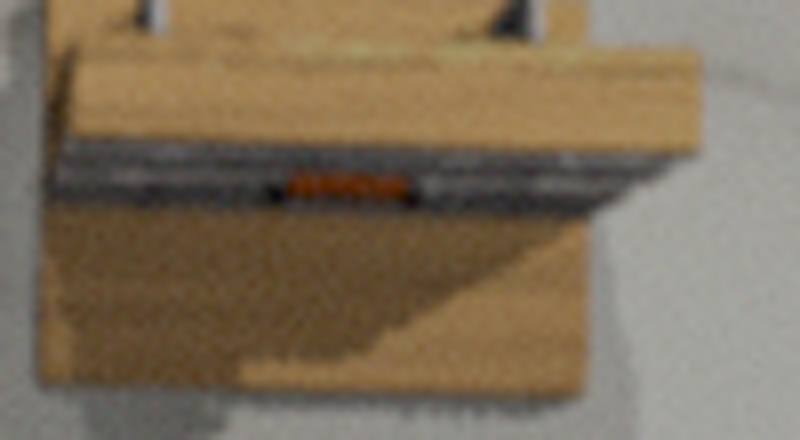

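```bash
cat >> h.py <<'E'
def toolR(phi,psi=0.): # tool down, then turned about world y by phi, then yaw psi
    return R.from_euler('z',psi)*R.from_euler('y',phi)*R.from_matrix(np.diag([-1.,1,-1]))
def plan(p0,R0,p1,R1,n,show=True):
    """n equal rows; shift in frame at row start"""
    rv=(R0.inv()*R1).as_rotvec()
    st=R.from_rotvec(rv/n);X=[];D=[];p=np.array(p0,float);Rc=R0
    for i in range(n):
        d=Rc.inv().apply((p1-p)/(n-i));X.append(np.round(d/60,3).tolist());dd=np.round(np.degrees(rv/n)/8,3);D.append(dd.tolist())
        p=p+Rc.apply(np.array(X[-1])*60);Rc=Rc*R.from_rotvec(np.radians(dd*8))
    if show:print("xyz",X);print("dr",D)
    return p,Rc
def cur():
    from plant import get_obs
    o=get_obs();return np.array(o["tool_pos"]),R.from_euler('xyz',o["tcp_rot"]),o
E
python3 - <<'E'
from h import *
p,Rc,o=cur()
a=.6;psi=.04
Rt=toolR(-a,psi);z=Rt.as_matrix()[:,2];print(z)
G=np.array([449.2,93.3,27]);T=G-3*z
pre=T-100*z;print(T,pre)
plan(p,Rc,pre,Rt,12)
E
```

```text
[ 0.56419082  0.02257968 -0.82533561]
[447.50742754  93.23226097  29.47600684] [391.08834558  90.97429331 112.00956834]
xyz [[-0.501, -0.482, 0.19], [-0.48, -0.494, 0.211], [-0.458, -0.506, 0.23], [-0.435, -0.517, 0.249], [-0.411, -0.528, 0.267], [-0.386, -0.539, 0.283], [-0.36, -0.549, 0.298], [-0.332, -0.558, 0.311], [-0.305, -0.567, 0.323], [-0.276, -0.576, 0.333], [-0.246, -0.584, 0.343], [-0.217, -0.591, 0.35]]
dr [[-0.049, -0.356, -0.155], [-0.049, -0.356, -0.155], [-0.049, -0.356, -0.155], [-0.049, -0.356, -0.155], [-0.049, -0.356, -0.155], [-0.049, -0.356, -0.155], [-0.049, -0.356, -0.155], [-0.049, -0.356, -0.155], [-0.049, -0.356, -0.155], [-0.049, -0.356, -0.155], [-0.049, -0.356, -0.155], [-0.049, -0.356, -0.155]]
```

Call:
carry_out(
  xyz=[
    [-0.5,-0.48,0.1],
    [-0.48,-0.49,0.12],
    [-0.46,-0.51,0.14],
    [-0.44,-0.52,0.16],
    [-0.41,-0.53,0.2],
    [-0.39,-0.54,0.24],
    [-0.36,-0.55,0.27],
    [-0.33,-0.56,0.3],
  ],
  dr=[
    [-0.05,-0.36,-0.16],
    [-0.05,-0.36,-0.16],
    [-0.05,-0.36,-0.16],
    [-0.05,-0.36,-0.16],
    [-0.05,-0.36,-0.16],
    [-0.05,-0.36,-0.16],
    [-0.05,-0.36,-0.16],
    [-0.05,-0.36,-0.16],
  ],
  gripper=1,
)

```text
time: 1.1
tool_pos: [298.3, 230.5, 188.1]
tcp_rot: [3.121, 0.407, 3.091]
contact_force: [1.2, -0.5, 0.3]
grip_width: 91.9
```

```bash
cat > pre.py <<'E'
import sys
from h import *
p,Rc,o=cur()
back=float(sys.argv[1]);n=int(sys.argv[2])
Rt=toolR(-.6,.04);z=Rt.as_matrix()[:,2]
G=np.array([449.2,93.3,27]);T=G-(3+back)*z
print(o["time"],p.round(1),Rc.as_euler('xyz').round(3),np.round(o["joint_positions"],2),"F",o["contact_force"].round(1),"w",o["grip_width"])
print("tgt",T.round(1),Rt.as_euler('xyz').round(3))
plan(p,Rc,T,Rt,n)
E
python3 pre.py 100 5
```

```text
1.1 [298.3 230.5 188.1] [3.121 0.407 3.091] [ 0.64  0.02  2.21 -0.42  0.62 -0.58] F [ 1.2 -0.5  0.3] w 91.85052655062707
tgt [391.1  91.  112. ] [-3.142  0.6   -3.102]
xyz [[-0.205, -0.456, 0.355], [-0.184, -0.461, 0.36], [-0.162, -0.466, 0.365], [-0.14, -0.47, 0.369], [-0.119, -0.473, 0.371]]
dr [[-0.033, -0.275, -0.116], [-0.033, -0.275, -0.116], [-0.033, -0.275, -0.116], [-0.033, -0.275, -0.116], [-0.033, -0.275, -0.116]]
```

Call:
carry_out(
  xyz=[
    [-0.205,-0.456,0.355],
    [-0.184,-0.461,0.36],
    [-0.162,-0.466,0.365],
    [-0.14,-0.47,0.369],
    [-0.119,-0.473,0.371],
    [0,0,0],
  ],
  dr=[
    [-0.033,-0.275,-0.116],
    [-0.033,-0.275,-0.116],
    [-0.033,-0.275,-0.116],
    [-0.033,-0.275,-0.116],
    [-0.033,-0.275,-0.116],
    [0,0,0],
  ],
)

```text
time: 1.85
tool_pos: [386.6, 114.8, 172.7]
tcp_rot: [-3.093, 0.541, -3.107]
contact_force: [-0.1, 0.0, 0.3]
grip_width: 92.1
```

```bash
python3 pre.py 100 1; python3 pre.py 0 5;  python3 - <<'E'
from h import *
from plant import capture
for n in("scene","top"):
    c=capture(n);pickle.dump(c,open(f"{n}1.pkl","wb"))
    crop(c,*((190,150,200,150,4) if n=="scene" else (200,220,160,120,5)),f"pics/{n}1.png")
E
```

```text
1.85 [386.6 114.8 172.7] [-3.093  0.541 -3.107] [ 0.19  0.04  2.32 -0.48  0.28 -0.97] F [-0.1  0.   0.3] w 92.10207224637469
tgt [391.1  91.  112. ] [-3.142  0.6   -3.102]
xyz [[0.468, -0.356, 0.917]]
dr [[-0.368, -0.426, -0.021]]
1.85 [386.6 114.8 172.7] [-3.093  0.541 -3.107] [ 0.19  0.04  2.32 -0.48  0.28 -0.97] F [-0.1  0.   0.3] w 92.10207224637469
tgt [447.5  93.2  29.5] [-3.142  0.6   -3.102]
xyz [[0.074, -0.054, 0.516], [0.08, -0.059, 0.514], [0.086, -0.065, 0.513], [0.092, -0.07, 0.511], [0.098, -0.074, 0.508]]
dr [[-0.074, -0.085, -0.004], [-0.074, -0.085, -0.004], [-0.074, -0.085, -0.004], [-0.074, -0.085, -0.004], [-0.074, -0.085, -0.004]]
```

View pics/scene1.png

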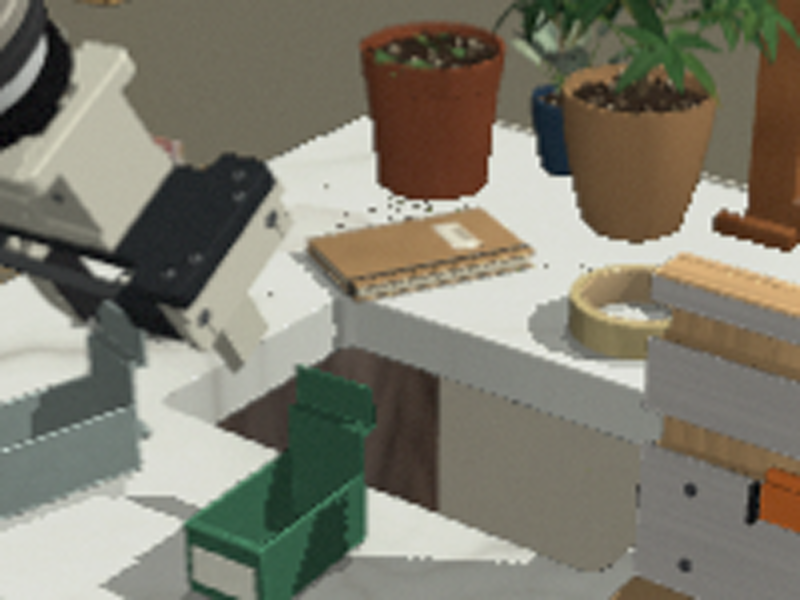

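View pics/top1.png

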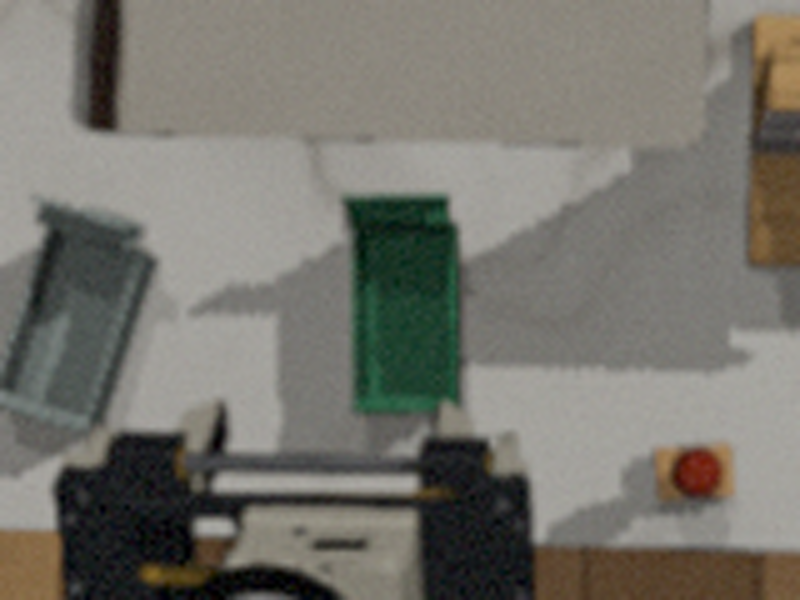

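```bash
cat > kin.py <<'E'
from h import *
from scipy.optimize import least_squares
OBS=[([1.19599443,.342694,1.525007,0,1.275384,-.146],[118.95,511.1,248.2])]
def fk(j,k):
    d,h,L1,L2,L3=k
    a=R.from_euler('z',j[0]);ez=np.array([0,0,1.])
    F=a*R.from_euler('y',j[1]+j[2])
    W=F*R.from_euler('z',j[3])*R.from_euler('y',j[4])*R.from_euler('z',j[5])
    return a.apply([d,0,h])+(a*R.from_euler('y',j[1])).apply(L1*ez)+F.apply(L2*ez)+W.apply(L3*ez),W
E
python3 - <<'E'
from kin import *
p,Rc,o=cur()
obs=[([1.19599443,.342694,1.525007,0,1.275384,-.146],[118.95,511.1,248.2]),([.64,.02,2.21,-.42,.62,-.58],[298.3,230.5,188.1]),(o["joint_positions"],p)]
f=lambda k:np.concatenate([fk(j,k)[0]-q for j,q in obs]) 
r=least_squares(f,[0,300,350,350,200]);print(r.x,r.fun.round(1))
W=fk(o["joint_positions"],r.x)[1];print((W.inv()*Rc).as_rotvec())
E
```

```text
[260.41119724  25.37277303 242.75602679 185.42267749 -42.51979825] [ 71.2 -27.8  -5.9  15.2  15.4   5.4 -14.8 -36.    0.5]
[ 2.46629547e-16 -1.84972160e-16  1.57079633e+00]
```

```bash
cat > kin.py <<'E'
from h import *
from scipy.optimize import least_squares
def fk(j,k):
    h,x1,L1,x2,L2,L3,dy=k
    a=R.from_euler('z',j[0])
    F=a*R.from_euler('y',j[1]+j[2])
    W=F*R.from_euler('z',j[3])*R.from_euler('y',j[4])*R.from_euler('z',j[5])*R.from_euler('z',np.pi/2)
    return a.apply([0,dy,h])+(a*R.from_euler('y',j[1])).apply([x1,0,L1])+F.apply([x2,0,L2])+W.apply([0,0,L3]),W
E
python3 - <<'E'
from kin import *
p,Rc,o=cur()
obs=[([1.19599443,.342694,1.525007,0,1.275384,-.146],[118.95,511.1,248.2]),([.64,.02,2.21,-.42,.62,-.58],[298.3,230.5,188.1]),(o["joint_positions"],p)]
f=lambda k:np.concatenate([fk(j,k)[0]-q for j,q in obs]+[0.001*(k-np.array([150,0,400,0,400,200,76]))])
r=least_squares(f,[150,0,400,0,400,200,76]);print(r.x.round(1),r.fun.round(2))
E
```

```text
[232.2   2.1 498.4  49.2 381.3 294.1  76.3] [ 0.09 -0.03  0.    0.05 -0.07 -0.02 -0.03  0.18  0.02  0.08  0.    0.1
  0.05 -0.02  0.09  0.  ]
```

```bash
cat >> kin.py <<'E'
K=[232.2,2.1,498.4,49.2,381.3,294.1,76.3]
LO=[-2.53,-.77,.04,-1,.28,-3.11];HI=[2.53,2.02,2.7,4.14,2.66,3.11]
def ik(p,Rt,j0):
    def f(j):
        q,W=fk(j,K);return np.r_[(q-p)/10,(W.inv()*Rt).as_rotvec()*20]
    r=least_squares(f,np.clip(j0,np.array(LO)+.01,np.array(HI)-.01),bounds=(LO,HI));return r.x,r.cost
E
python3 - <<'E'
from kin import *
p,Rc,o=cur();j0=np.array(o["joint_positions"])
def t(name,G,phi,psi,back=0):
    Rt=toolR(phi,psi);z=Rt.as_matrix()[:,2];T=np.array(G)-(3+back)*z
    j,c=ik(T,Rt,j0+[0,.1,-.1,0,.2,0]);print(name,phi,back,j.round(2),round(c,4))
for a in(.25,.35,.45,.6):
    for b in(0,60,100): t("grasp",[440,93,27],-a,.04,b)
    for th,G in((0,(400,-155,180)),(.6,(440,-155,160)),(.6,(475,-155,147)),(.2,(490,-155,115))):
        t("stand%.1f"%th,G,th-a,0.)
t("press",(447,-155,150),0,0);t("press",(447,-155,150),-.3,0)
E
```

```text
grasp -0.25 0 [ 0.04  0.48  2.15 -0.    0.28 -1.57] 0.0702
grasp -0.25 60 [ 0.04  0.32  2.16  0.    0.41 -1.57] 0.0
grasp -0.25 100 [ 0.04  0.22  2.14  0.    0.53 -1.57] 0.0
stand0.0 -0.25 0 [-0.66  0.13  2.05  0.22  0.78 -2.37] 0.0
stand0.6 0.35 0 [-0.41  0.51  1.56 -0.14  1.4  -1.94] 0.0
stand0.6 0.35 0 [-0.39  0.59  1.47 -0.13  1.42 -1.92] 0.0
stand0.2 -0.04999999999999999 0 [-0.47  0.45  1.77  0.03  0.88 -2.06] 0.0
grasp -0.35 0 [ 0.05  0.46  2.15 -0.04  0.28 -1.52] 2.4792
grasp -0.35 60 [ 0.04  0.3   2.23 -0.    0.28 -1.57] 0.1151
grasp -0.35 100 [ 0.04  0.19  2.24  0.    0.36 -1.58] 0.0
stand0.0 -0.35 0 [-0.71  0.1   2.12  0.36  0.69 -2.53] 0.0
stand0.6 0.25 0 [-0.44  0.46  1.62 -0.11  1.29 -1.96] 0.0
stand0.6 0.25 0 [-0.41  0.53  1.54 -0.1   1.3  -1.94] 0.0
stand0.2 -0.14999999999999997 0 [-0.5   0.41  1.84  0.1   0.76 -2.14] 0.0
grasp -0.45 0 [ 0.08  0.45  2.15 -0.19  0.28 -1.35] 8.2683
grasp -0.45 60 [ 0.05  0.28  2.24 -0.05  0.28 -1.52] 3.0372
grasp -0.45 100 [ 0.04  0.17  2.3  -0.01  0.28 -1.57] 0.6554
stand0.0 -0.45 0 [-0.77  0.08  2.19  0.55  0.62 -2.75] 0.0
stand0.6 0.14999999999999997 0 [-0.46  0.41  1.7  -0.07  1.18 -2.  ] 0.0
stand0.6 0.14999999999999997 0 [-0.43  0.48  1.62 -0.07  1.18 -1.97] 0.0
stand0.2 -0.25 0 [-0.53  0.38  1.92  0.21  0.63 -2.26] 0.0
grasp -0.6 0 [ 0.21  0.47  2.18 -1.    0.28 -0.4 ] 18.913
grasp -0.6 60 [ 0.22  0.3   2.29 -1.    0.28 -0.4 ] 12.2153
grasp -0.6 100 [ 0.23  0.18  2.35 -1.    0.28 -0.4 ] 7.8824
stand0.0 -0.6 0 [-0.85  0.06  2.28  0.87  0.57 -3.11] 0.0754
stand0.6 0.0 0 [-0.5   0.33  1.8   0.    1.01 -2.07] 0.0
stand0.6 0.0 0 [-0.47  0.4   1.73 -0.    1.01 -2.04] 0.0
stand0.2 -0.39999999999999997 0 [-0.58  0.35  2.04  0.5   0.47 -2.57] 0.0
press 0 0 [-0.5   0.36  1.8  -0.    0.99 -2.07] 0.0
press -0.3 0 [-0.6   0.24  2.02  0.28  0.65 -2.38] 0.0
```

```bash
cat > pre.py <<'E'
import sys
from kin import *
p,Rc,o=cur()
back=float(sys.argv[1]);n=int(sys.argv[2])
Rt=toolR(-.15,.04);z=Rt.as_matrix()[:,2]
G=np.array([434.2,92.7,27]);T=G-(3+back)*z
print(o["time"],p.round(1),Rc.as_euler('xyz').round(3),np.round(o["joint_positions"],2),"F",o["contact_force"].round(1),"w",o["grip_width"])
print("tgt",T.round(1),Rt.as_euler('xyz').round(3),"ik",ik(T,Rt,o["joint_positions"]))
plan(p,Rc,T,Rt,n)
E
python3 pre.py 0 1;python3 pre.py 85 4
```

```text
1.95 [385.2 115.5 171.9] [-3.093  0.539 -3.105] [ 0.2   0.04  2.32 -0.48  0.28 -0.96] F [-0.3  0.2 -0.3] w 91.72947007793407
tgt [433.8  92.7  30. ] [-3.142  0.15  -3.102] ik (array([ 3.73604179e-02,  4.87820171e-01,  2.10334677e+00,  1.01191033e-03,
        4.00426410e-01, -1.57433813e+00]), np.float64(7.8126888187562535e-25))
xyz [[0.531, -0.291, 2.455]]
dr [[-0.354, 2.782, -0.091]]
1.95 [385.2 115.5 171.9] [-3.093  0.539 -3.105] [ 0.2   0.04  2.32 -0.48  0.28 -0.96] F [-0.3  0.2 -0.3] w 91.72947007793407
tgt [421.1  92.2 114. ] [-3.142  0.15  -3.102] ik (array([ 3.72722442e-02,  2.91282104e-01,  2.06399165e+00,  6.85969832e-04,
        6.36319563e-01, -1.57404517e+00]), np.float64(1.3074113696551486e-28))
xyz [[-0.001, -0.089, 0.286], [-0.029, -0.092, 0.284], [-0.056, -0.096, 0.279], [-0.082, -0.1, 0.27]]
dr [[-0.088, 0.695, -0.023], [-0.088, 0.695, -0.023], [-0.088, 0.695, -0.023], [-0.088, 0.695, -0.023]]
```

Call:
carry_out(
  xyz=[
    [0,-0.09,0.28],
    [-0.03,-0.09,0.28],
    [-0.06,-0.1,0.28],
    [-0.08,-0.1,0.27],
    [0,0,0],
  ],
  dr=[
    [-0.09,0.7,-0.02],
    [-0.09,0.7,-0.02],
    [-0.09,0.7,-0.02],
    [-0.09,0.7,-0.02],
    [0,0,0],
  ],
)

```text
time: 2.58
tool_pos: [421.7, 92.2, 114.6]
tcp_rot: [-3.141, 0.151, -3.103]
contact_force: [-0.3, 0.9, 0.5]
grip_width: 91.6
```

```bash
python3 pre.py 0 4
```

```text
2.575 [421.7  92.2 114.6] [-3.141  0.151 -3.103] [ 0.04  0.29  2.07 -0.    0.64 -1.57] F [-0.3  0.9  0.5] w 91.60094386959277
tgt [433.8  92.7  30. ] [-3.142  0.15  -3.102] ik (array([ 3.73604179e-02,  4.87820171e-01,  2.10334677e+00,  1.01191032e-03,
        4.00426410e-01, -1.57433813e+00]), np.float64(2.623691359651019e-19))
xyz [[0.003, 0.0, 0.356], [0.003, 0.0, 0.356], [0.003, 0.0, 0.356], [0.003, 0.0, 0.356]]
dr [[-0.002, 0.001, -0.002], [-0.002, 0.001, -0.002], [-0.002, 0.001, -0.002], [-0.002, 0.001, -0.002]]
```

Call:
carry_out(
  xyz=[
    [0,0,0.36],
    [0,0,0.36],
    [0,0,0.36],
    [0,0,0.36],
    [0,0,0],
    [0,0,0],
  ],
  dr=[
    [0,0,0],
    [0,0,0],
    [0,0,0],
    [0,0,0],
    [0,0,0],
    [0,0,0],
  ],
)

```text
time: 3.32
tool_pos: [433.9, 93.1, 31.0]
tcp_rot: [-3.141, 0.153, -3.101]
contact_force: [-0.3, -0.3, 0.0]
grip_width: 91.9
```

Call:
carry_out(
  xyz=[
    [0,0,0],
    [0,0,0],
    [0,0,0],
    [0,0,0],
    [0,0,0],
    [0,0,0],
  ],
  dr=[
    [0,0,0],
    [0,0,0],
    [0,0,0],
    [0,0,0],
    [0,0,0],
    [0,0,0],
  ],
  gripper=-1,
)

```text
time: 4.08
tool_pos: [434.4, 92.6, 30.3]
tcp_rot: [-3.141, 0.153, -3.102]
contact_force: [-0.8, -0.1, 1.6]
grip_width: 50.2
```

```bash
python3 pre.py 0 1; python3 - <<'E'
from h import *
from plant import capture
for n in("scene","top"):
    c=capture(n);pickle.dump(c,open(f"{n}2.pkl","wb"))
    crop(c,*((210,190,160,120,5) if n=="scene" else (220,220,160,120,5)),f"pics/{n}2.png")
E
```

```text
4.075 [434.4  92.6  30.3] [-3.141  0.153 -3.102] [ 0.04  0.48  2.11  0.    0.39 -1.57] F [-0.8 -0.1  1.6] w 50.16859031789804
tgt [433.8  92.7  30. ] [-3.142  0.15  -3.102] ik (array([ 3.73604179e-02,  4.87820171e-01,  2.10334677e+00,  1.01191033e-03,
        4.00426410e-01, -1.57433813e+00]), np.float64(7.9435220426439905e-22))
xyz [[0.011, 0.001, 0.004]]
dr [[-0.003, 0.018, -0.005]]
```

View pics/scene2.png

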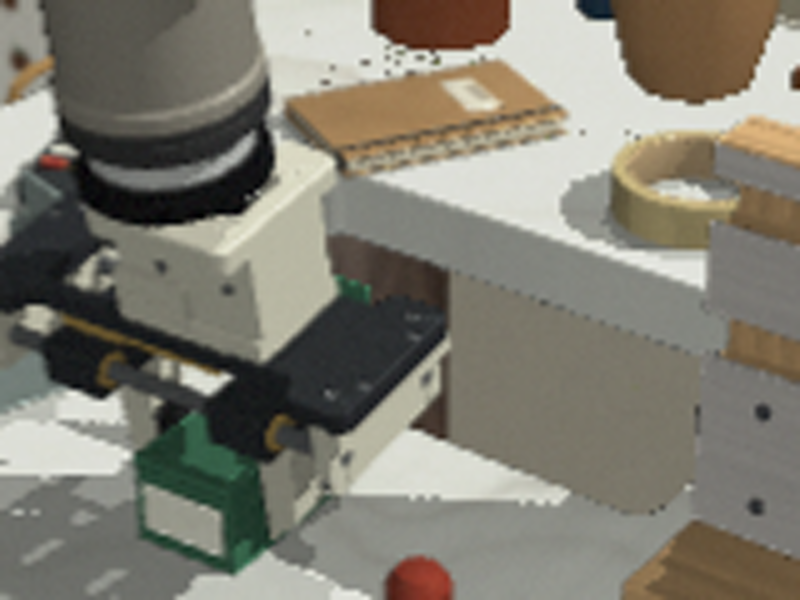

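View pics/top2.png

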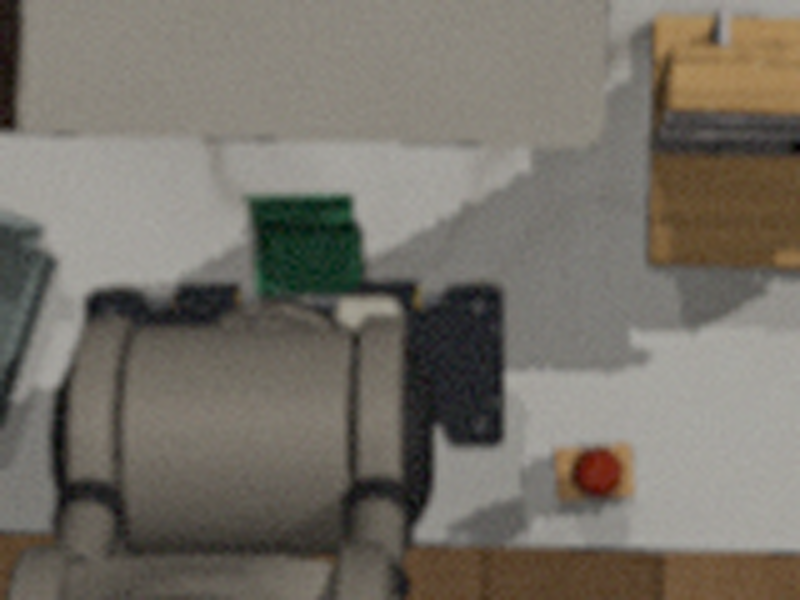

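```bash
cat > clr.py <<'E'
import numpy as np
def seg(a,b,n=40):return np.linspace(a,b,n)
P=np.vstack([seg((0,-64),(0,0),60),seg((0,0),(8.8,0)),seg((8.8,0),(8.8,25)),seg((8.8,25),(5.8,25),8),seg((5.8,25),(5.8,3)),seg((5.8,3),(0,3)),seg((0,3),(-3,3),5),seg((-88,-64),(0,-64)),
 np.c_[9+4*np.cos(np.linspace(0,6.3,24)),-48+4*np.sin(np.linspace(0,6.3,24))],seg((0,-46.5),(7,-46.5),8),seg((0,-49.5),(7,-49.5),8)])
O=[(0,4,-39,0),(4,21,-27,-4),(0,4,20,36),(4,21,32,36),(21,29,-150,36),(0,4,-140,-59),(4,21,-140,-63)]
def clear(lx,lz,th,full=False):
    c,s=np.cos(th),np.sin(th);x=lx+P[:,0]*c+P[:,1]*s;z=lz-P[:,0]*s+P[:,1]*c
    m=np.full(len(P),99.)
    for a,b,d,e in O:
        dx=np.maximum(a-x,x-b);dz=np.maximum(d-z,z-e)
        m=np.minimum(m,np.where((dx<0)&(dz<0),np.maximum(dx,dz),np.hypot(np.maximum(dx,0),np.maximum(dz,0))))
    return m.min()
def clear_catch(lx,lz,th):
    c,s=np.cos(th),np.sin(th);x=lx+9*c-48*s;z=lz-9*s-48*c
    return np.hypot(x-2,z+53)-8
E
python3 - <<'E'
from clr import *
import heapq
X=np.arange(-40,4,1.);Z=np.arange(-2,16,1.);T=np.arange(0,.81,.05)
C=np.array([[[clear(x,z,t) for t in T] for z in Z] for x in X])
s=(10,list(Z).index(5.),12)
# goal: theta=.25,lx~-0.5
goals=[(i,k,j) for i in range(len(X)) for k in range(len(Z)) for j in range(len(T)) if abs(T[j]-.25)<.01 and X[i]==-1 and Z[k]<=2 and C[i,k,j]>.2]
print([(X[g[0]],Z[g[1]],T[g[2]],C[g].round(2),round(clear_catch(X[g[0]],Z[g[1]],T[g[2]]),1)) for g in goals])
D={s:0};pr={};q=[(0,s)]
while q:
    d,u=heapq.heappop(q)
    if d>D[u]:continue
    for dx in(-1,0,1):
     for dz in(-1,0,1):
      for dt in(-1,0,1):
        v=(u[0]+dx,u[1]+dz,u[2]+dt)
        if min(v)<0 or v[0]>=len(X) or v[1]>=len(Z) or v[2]>=len(T):continue
        c=C[v]
        if c<.3:continue
        w=d+(abs(dx)+abs(dz)+2*abs(dt)+.2)*(.2+9/c**2)
        if w<D.get(v,1e9):D[v]=w;pr[v]=u;heapq.heappush(q,(w,v))
for g in goals:
    if g in D:
        path=[g]
        while path[-1]!=s:path.append(pr[path[-1]])
        print(D[g]);print([(X[a],Z[b],round(T[c],2),round(C[a,b,c],1)) for a,b,c in path[::-1]]);break
E
```

```text
[(np.float64(-1.0), np.float64(2.0), np.float64(0.25), np.float64(0.7), np.float64(0.8))]
85.03978592610405
[(np.float64(-30.0), np.float64(5.0), np.float64(0.6), np.float64(8.6)), (np.float64(-30.0), np.float64(4.0), np.float64(0.6), np.float64(8.6)), (np.float64(-30.0), np.float64(3.0), np.float64(0.6), np.float64(8.7)), (np.float64(-30.0), np.float64(2.0), np.float64(0.65), np.float64(8.6)), (np.float64(-30.0), np.float64(1.0), np.float64(0.7), np.float64(9.1)), (np.float64(-30.0), np.float64(1.0), np.float64(0.75), np.float64(9.4)), (np.float64(-29.0), np.float64(1.0), np.float64(0.8), np.float64(9.0)), (np.float64(-28.0), np.float64(1.0), np.float64(0.8), np.float64(8.3)), (np.float64(-27.0), np.float64(1.0), np.float64(0.8), np.float64(7.6)), (np.float64(-26.0), np.float64(1.0), np.float64(0.8), np.float64(7.0)), (np.float64(-25.0), np.float64(1.0), np.float64(0.8), np.float64(6.5)), (np.float64(-24.0), np.float64(1.0), np.float64(0.8), np.float64(6.1)), (np.float64(-23.0), np.float64(1.0), np.float64(0.8), np.float64(5.8)), (np.float64(-22.0), np.float64(1.0), np.float64(0.8),
[... 1329 characters left out ...]
), np.float64(9.0), np.float64(0.5), np.float64(3.8)), (np.float64(-3.0), np.float64(8.0), np.float64(0.45), np.float64(4.0)), (np.float64(-2.0), np.float64(7.0), np.float64(0.4), np.float64(4.1)), (np.float64(-2.0), np.float64(6.0), np.float64(0.35), np.float64(3.6)), (np.float64(-2.0), np.float64(6.0), np.float64(0.3), np.float64(3.7)), (np.float64(-2.0), np.float64(5.0), np.float64(0.25), np.float64(3.0)), (np.float64(-2.0), np.float64(4.0), np.float64(0.25), np.float64(2.4)), (np.float64(-1.0), np.float64(4.0), np.float64(0.25), np.float64(2.0)), (np.float64(-1.0), np.float64(3.0), np.float64(0.25), np.float64(1.7)), (np.float64(-1.0), np.float64(2.0), np.float64(0.25), np.float64(0.7))]
```

```bash
cat > go.py <<'E'
import sys
from kin import *
# tool in bin(centre) frame
XP=np.array([-14.8,0,6.3]); XR=R.from_euler('y',-.153)*R.from_matrix(np.diag([-1.,1,-1]))
SLOT=np.array([533.,-155.5,150.]);PSI=.004
import json,os
if os.path.exists("corr.json"):
    d=json.load(open("corr.json"));SLOT=SLOT+d.get("slot",[0,0,0]);XP=XP+d.get("xp",[0,0,0]);PSI=d.get("psi",PSI)
def toolpose(lx,lz,th,ly=0,psi=None):
    psi=PSI if psi is None else psi
    RB=R.from_euler('z',psi)*R.from_euler('y',th)
    L=SLOT+R.from_euler('z',psi).apply([lx,ly,lz])
    return L+RB.apply(XP-np.array([45,0,40])),RB*XR
def binpose(p,Rc):
    RB=Rc*XR.inv();L=p-RB.apply(XP-np.array([45,0,40]))
    th=RB.as_euler('ZYX');return (R.from_euler('z',PSI).inv().apply(L-SLOT)),th
if __name__=="__main__":
    p,Rc,o=cur()
    L,th=binpose(p,Rc)
    print("t",o["time"],"TCP",p.round(1),"lip rel slot",L.round(1),"yaw,pitch,roll",th.round(3),"F",o["contact_force"].round(1),"M",o["moment"].round(2),"w",round(o["grip_width"],1))
    for a in sys.argv[1:]:
        lx,lz,t,n=map(float,a.split(","));T,Rt=toolpose(lx,lz,t)
        j,c=ik(T,Rt,o["joint_positions"]);print("->",a,T.round(1),j.round(2),round(c,4));p,Rc=plan(p,Rc,T,Rt,int(n))
E
python3 go.py; python3 - <<'E'
from go import *
p,Rc,o=cur()
Q=p+[0,0,130];plan(p,Rc,Q,Rc,4)
T,Rt=toolpose(-55,1,.3);print(T);plan(Q,Rc,T,Rt,7)
E
```

```text
t 4.175 TCP [434.4  92.6  30.3] lip rel slot [-37.8 250.6 -86. ] yaw,pitch,roll [ 0.039  0.    -0.   ] F [-0.3  0.6  2.2] M [ 0.13  0.16 -0.05] w 49.6
xyz [[-0.082, -0.0, -0.535], [-0.082, -0.0, -0.535], [-0.083, -0.0, -0.536], [-0.082, -0.001, -0.535]]
dr [[0.0, 0.0, 0.0], [0.0, 0.0, 0.0], [0.0, 0.0, 0.0], [0.0, 0.0, 0.0]]
[ 410.91282369 -155.98835131  136.47726867]
xyz [[0.087, -0.589, 0.044], [0.082, -0.59, 0.048], [0.077, -0.59, 0.051], [0.072, -0.59, 0.054], [0.066, -0.591, 0.058], [0.061, -0.591, 0.06], [0.054, -0.592, 0.062]]
dr [[-0.0, 0.307, 0.036], [-0.0, 0.307, 0.036], [-0.0, 0.307, 0.036], [-0.0, 0.307, 0.036], [-0.0, 0.307, 0.036], [-0.0, 0.307, 0.036], [-0.0, 0.307, 0.036]]
```

Call:
carry_out(
  xyz=[
    [-0.04,0,-0.25],
    [-0.08,0,-0.54],
    [-0.08,0,-0.54],
    [-0.08,0,-0.54],
    [-0.05,0,-0.27],
  ],
  dr=[
    [0,0,0],
    [0,0,0],
    [0,0,0],
    [0,0,0],
    [0,0,0],
  ],
)

```text
time: 4.8
tool_pos: [434.6, 92.6, 161.6]
tcp_rot: [-3.141, 0.154, -3.102]
contact_force: [-0.3, -0.0, -1.4]
grip_width: 50.1
```

Call:
carry_out(
  xyz=[
    [0.05,-0.3,0.03],
    [0.087,-0.59,0.044],
    [0.08,-0.59,0.048],
    [0.077,-0.59,0.05],
    [0.07,-0.59,0.054],
    [0.066,-0.59,0.058],
    [0.06,-0.59,0.06],
    [0.03,-0.3,0.03],
  ],
  dr=[
    [0,0.2,0.02],
    [0,0.307,0.036],
    [0,0.307,0.036],
    [0,0.307,0.036],
    [0,0.307,0.036],
    [0,0.307,0.036],
    [0,0.307,0.036],
    [0,0.1,0.02],
  ],
)

```text
time: 5.8
tool_pos: [409.3, -157.7, 136.1]
tcp_rot: [-3.141, -0.148, -3.139]
contact_force: [0.0, 0.9, -2.6]
grip_width: 50.1
```

```bash
python3 go.py -30,1,.8,5
```

```text
t 5.8 TCP [ 409.3 -157.7  136.1] lip rel slot [-56.6  -1.9   0.6] yaw,pitch,roll [ 0.002  0.301 -0.   ] F [ 0.   0.9 -2.6] M [ 0.01 -0.09  0.  ] w 50.1
-> -30,1,.8,5 [ 437.2 -155.9  170.4] [-0.37  0.67  1.37 -0.22  1.71 -1.9 ] 0.0
xyz [[-0.075, 0.006, -0.127], [-0.062, 0.006, -0.133], [-0.048, 0.006, -0.139], [-0.035, 0.006, -0.143], [-0.02, 0.005, -0.146]]
dr [[0.001, 0.715, -0.002], [0.001, 0.715, -0.002], [0.001, 0.715, -0.002], [0.001, 0.715, -0.002], [0.001, 0.715, -0.002]]
```

Call:
carry_out(
  xyz=[
    [-0.075,0.006,-0.127],
    [-0.06,0.006,-0.133],
    [-0.05,0.006,-0.139],
    [-0.035,0.006,-0.143],
    [-0.02,0.005,-0.146],
    [0,0,0],
  ],
  dr=[
    [0,0.715,0],
    [0,0.715,0],
    [0,0.715,0],
    [0,0.715,0],
    [0,0.715,0],
    [0,0,0],
  ],
)

```text
time: 6.55
tool_pos: [438.1, -153.9, 169.7]
tcp_rot: [3.141, -0.646, -3.136]
contact_force: [0.5, -0.9, -1.6]
grip_width: 49.9
```

```bash
python3 go.py; python3 - <<'E'
from h import *
from plant import capture
for n in("scene","top"):
    c=capture(n);pickle.dump(c,open(f"{n}3.pkl","wb"))
    crop(c,*((310,160,160,120,5) if n=="scene" else (320,190,130,100,6)),f"pics/{n}3.png")
E
```

```text
t 6.55 TCP [ 438.1 -153.9  169.7] lip rel slot [-29.1   2.1   0.4] yaw,pitch,roll [0.006 0.799 0.001] F [ 0.5 -0.9 -1.6] M [ 0.04 -0.47 -0.02] w 49.9
```

View pics/scene3.png

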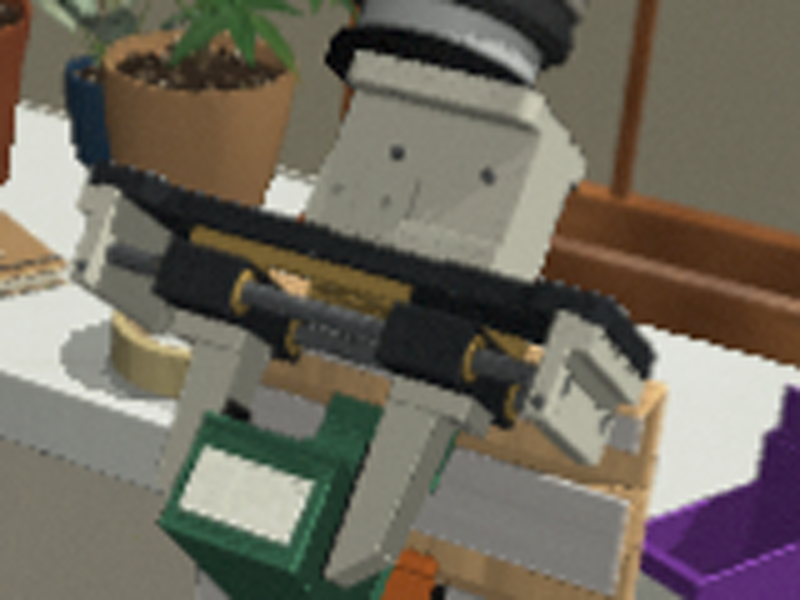

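View pics/top3.png

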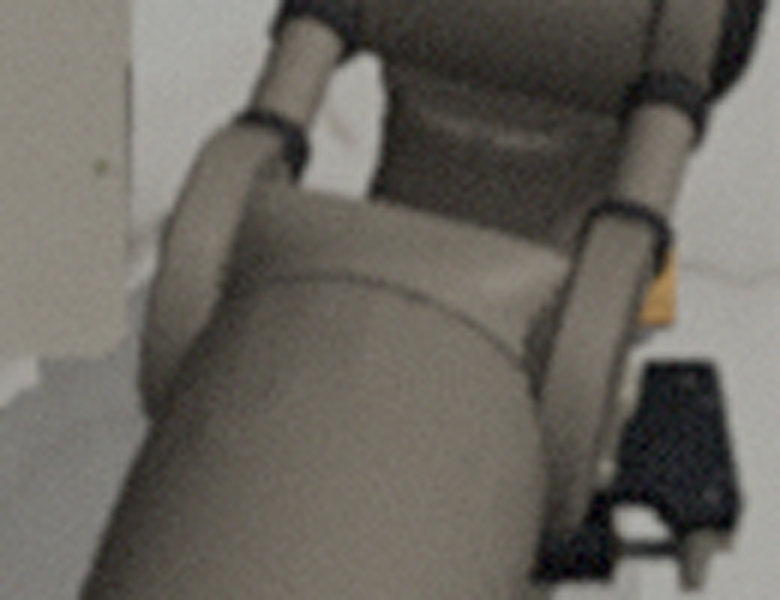

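```bash
python3 - <<'E'
from go import *
s=load("scene3");p,Rc,o=cur();RB=Rc*XR.inv();C=p-RB.apply(XP)
print(p)
for n,b,uv in [("FLt",(-45,25,18),(208,413)),("FRt",(-45,-25,18),(338,465)),("FLb",(-45,25,-24),(162,520)),("FRb",(-45,-25,-24),(289,568))]:
    q=proj(s,C+RB.apply(b))[0];print(n,((q-[310,160])*5+2).round(1),uv)
# slot edges predicted: right ends of panel
for n,x in [("slat R mouth low",(0,-85,0)),("slat low R",(0,-85,-39)),("top slat R",(0,-85,36)),("topR low",(0,-85,20)),("botslat top R",(0,-85,-59))]:
    q=proj(s,SLOT+np.array(x))[0];print(n,((q-[330,205])*4+1.5).round(1))
E
```

```text
[ 437.13348376 -154.1282642   170.49562707]
FLt [204.4 407.3] (208, 413)
FRt [340.4 451.1] (338, 465)
FLb [153.  522.4] (162, 520)
FRb [289.1 570.3] (289, 568)
slat R mouth low [419.8 223. ]
slat low R [407.4 297.7]
top slat R [431.6 151. ]
topR low [426.3 183.4]
botslat top R [401.2 334.7]
```

```bash
python3 - <<'E'
from go import *
from plant import capture
c=load("scene3");p,Rc,o=cur();RB=Rc*XR.inv();C=p-RB.apply(XP)
x0,y0,k=335,225,8
im=cv2.resize(c["image"][y0:y0+75,x0:x0+100],None,fx=k,fy=k,interpolation=cv2.INTER_CUBIC)
cv2.imwrite("pics/z3.png",im)
def mk(X,col):
    q=(proj(c,X)[0]-[x0,y0])*k+k/2-.5;cv2.drawMarker(im,tuple(int(v) for v in q),col,cv2.MARKER_CROSS,10,1)
for b in [(-45,25,18),(-45,-25,18),(-45,25,-24),(-45,-25,-24),(45,-25,-24)]:mk(C+RB.apply(b),(0,0,255))
for y in(-85,-70,-60,-50):
    for z in(0,20,36,-39,-59):mk(SLOT+np.array([0,y,z]),(255,0,255))
for y in (-17,17):mk(SLOT+np.array([-2,y,-53]),(255,0,0))
cv2.imwrite("pics/z3m.png",im)
E
```

```text
(no output)
```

View pics/z3m.png

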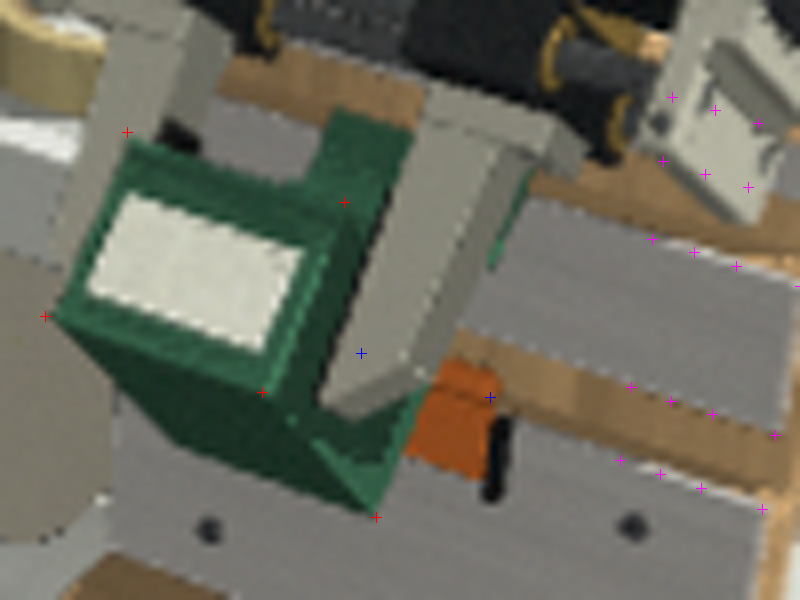

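```bash
echo '{"slot":[0,-0.5,0]}'>corr.json; python3 go.py -19,1,.8,2 -10,9,.8,3
```

```text
t 6.65 TCP [ 437.1 -154.1  170.5] lip rel slot [-30.    2.3   1.2] yaw,pitch,roll [0.004 0.798 0.   ] F [-0.1 -1.  -1.5] M [ 0.05 -0.52 -0.  ] w 50.1
-> -19,1,.8,2 [ 448.2 -156.3  170.4] [-0.36  0.69  1.33 -0.22  1.73 -1.9 ] 0.0
xyz [[-0.074, -0.019, -0.055], [-0.074, -0.019, -0.054]]
dr [[-0.0, 0.008, 0.001], [-0.0, 0.008, 0.001]]
-> -10,9,.8,3 [ 457.2 -156.3  178.4] [-0.36  0.69  1.3  -0.22  1.76 -1.91] 0.0
xyz [[-0.013, 0.0, -0.066], [-0.013, 0.0, -0.066], [-0.013, 0.0, -0.065]]
dr [[-0.0, 0.0, 0.0], [-0.0, 0.0, 0.0], [-0.0, 0.0, 0.0]]
```

Call:
carry_out(
  xyz=[
    [-0.074,-0.019,-0.055],
    [-0.074,-0.019,-0.054],
    [0,0,0],
    [0,0,0],
  ],
  dr=[
    [0,0,0],
    [0,0,0],
    [0,0,0],
    [0,0,0],
  ],
)

```text
time: 7.15
tool_pos: [448.3, -156.8, 171.0]
tcp_rot: [-3.141, -0.646, -3.138]
contact_force: [-0.7, -0.4, -0.3]
grip_width: 49.5
```

```bash
python3 go.py -10,9,.8,3;python3 - <<'E'
from go import *
from plant import capture
c=capture("scene");pickle.dump(c,open("scene4.pkl","wb"))
crop(c,335,200,100,75,8,"pics/z4.png")
E
```

```text
t 7.15 TCP [ 448.3 -156.8  171. ] lip rel slot [-18.8  -0.5   1.6] yaw,pitch,roll [ 0.003  0.799 -0.001] F [-0.7 -0.4 -0.3] M [ 0.05 -0.51  0.03] w 49.5
-> -10,9,.8,3 [ 457.2 -156.3  178.4] [-0.36  0.69  1.3  -0.22  1.76 -1.91] 0.0
xyz [[-0.014, 0.003, -0.063], [-0.015, 0.003, -0.063], [-0.014, 0.002, -0.062]]
dr [[-0.0, 0.003, -0.001], [-0.0, 0.003, -0.001], [-0.0, 0.003, -0.001]]
```

View pics/z4.png

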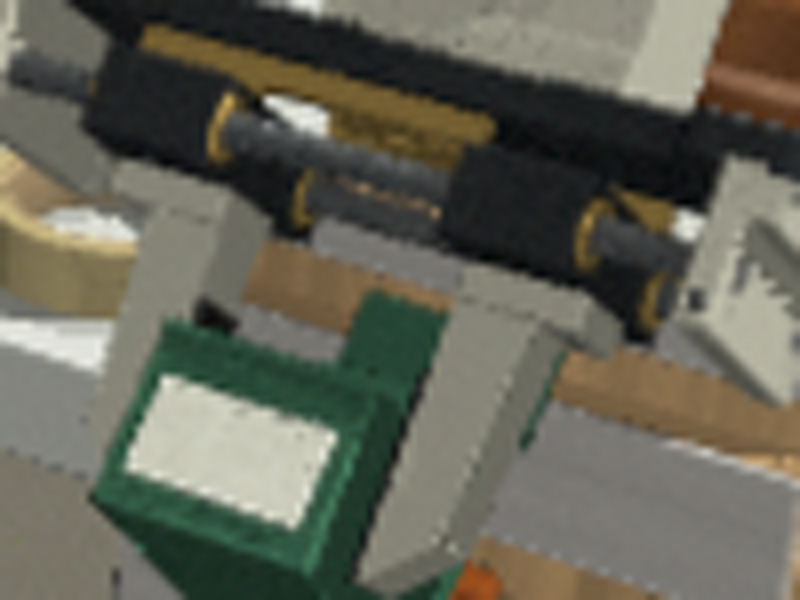

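Call:
carry_out(
  xyz=[
    [-0.014,0.002,-0.063],
    [-0.015,0.002,-0.063],
    [-0.014,0.002,-0.062],
    [0,0,0],
  ],
  dr=[
    [0,0,0],
    [0,0,0],
    [0,0,0],
    [0,0,0],
  ],
)

```text
time: 7.7
tool_pos: [457.5, -156.4, 178.5]
tcp_rot: [-3.141, -0.645, -3.138]
contact_force: [1.1, 0.1, -1.5]
grip_width: 49.7
```

```bash
python3 go.py -4,9,.55,3;
```

```text
t 7.7 TCP [ 457.5 -156.4  178.5] lip rel slot [-9.6 -0.1  9.2] yaw,pitch,roll [ 0.003  0.798 -0.001] F [ 1.1  0.1 -1.5] M [-0.01 -0.46 -0.03] w 49.7
-> -4,9,.55,3 [ 460.4 -156.3  161.5] [-0.39  0.57  1.47 -0.15  1.47 -1.93] 0.0
xyz [[-0.07, 0.001, 0.066], [-0.064, 0.001, 0.071], [-0.057, 0.0, 0.077]]
dr [[-0.001, -0.593, -0.001], [-0.001, -0.593, -0.001], [-0.001, -0.593, -0.001]]
```

Call:
carry_out(
  xyz=[
    [-0.07,0,0.066],
    [-0.064,0,0.071],
    [-0.057,0,0.077],
    [0,0,0],
  ],
  dr=[
    [0,-0.593,0],
    [0,-0.593,0],
    [0,-0.593,0],
    [0,0,0],
  ],
)

```text
time: 8.2
tool_pos: [459.3, -156.4, 161.9]
tcp_rot: [-3.141, -0.398, -3.139]
contact_force: [0.4, 0.0, -1.5]
grip_width: 50.0
```

```bash
python3 go.py -2,6.5,.35,3 -2,5,.26,2;
```

```text
t 8.2 TCP [ 459.3 -156.4  161.9] lip rel slot [-5.1 -0.1  9.3] yaw,pitch,roll [ 0.003  0.551 -0.001] F [ 0.4  0.  -1.5] M [ 0.03 -0.26  0.01] w 50.0
-> -2,6.5,.35,3 [ 463.3 -156.3  145.3] [-0.43  0.49  1.62 -0.09  1.21 -1.97] 0.0
xyz [[-0.056, 0.001, 0.076], [-0.051, 0.0, 0.08], [-0.045, 0.0, 0.083]]
dr [[-0.001, -0.48, -0.002], [-0.001, -0.48, -0.002], [-0.001, -0.48, -0.002]]
-> -2,5,.26,2 [ 464.5 -156.3  137.8] [-0.45  0.46  1.69 -0.05  1.09 -2.  ] 0.0
xyz [[-0.023, 0.0, 0.06], [-0.02, 0.0, 0.061]]
dr [[0.001, -0.322, -0.0], [0.001, -0.322, -0.0]]
```

Call:
carry_out(
  xyz=[
    [-0.056,0,0.076],
    [-0.051,0,0.08],
    [-0.045,0,0.083],
    [0,0,0],
  ],
  dr=[
    [0,-0.48,0],
    [0,-0.48,0],
    [0,-0.48,0],
    [0,0,0],
  ],
)

```text
time: 8.7
tool_pos: [463.4, -156.3, 144.8]
tcp_rot: [3.142, -0.199, -3.138]
contact_force: [-0.2, 1.2, -2.1]
grip_width: 49.7
```

```bash
python3 go.py -2,5,.27,2;python3 - <<'E'
from go import *
from plant import capture
c=capture("scene");pickle.dump(c,open("scene5.pkl","wb"))
crop(c,335,200,100,75,8,"pics/z5.png")
E
```

```text
t 8.7 TCP [ 463.4 -156.3  144.8] lip rel slot [-1.9 -0.1  5.9] yaw,pitch,roll [0.003 0.352 0.   ] F [-0.2  1.2 -2.1] M [ 0.03 -0.1  -0.  ] w 49.7
-> -2,5,.27,2 [ 464.4 -156.3  138.5] [-0.45  0.46  1.68 -0.06  1.11 -2.  ] 0.0
xyz [[-0.019, 0.0, 0.05], [-0.016, 0.001, 0.052]]
dr [[0.0, -0.293, -0.002], [0.0, -0.293, -0.002]]
```

View pics/z5.png

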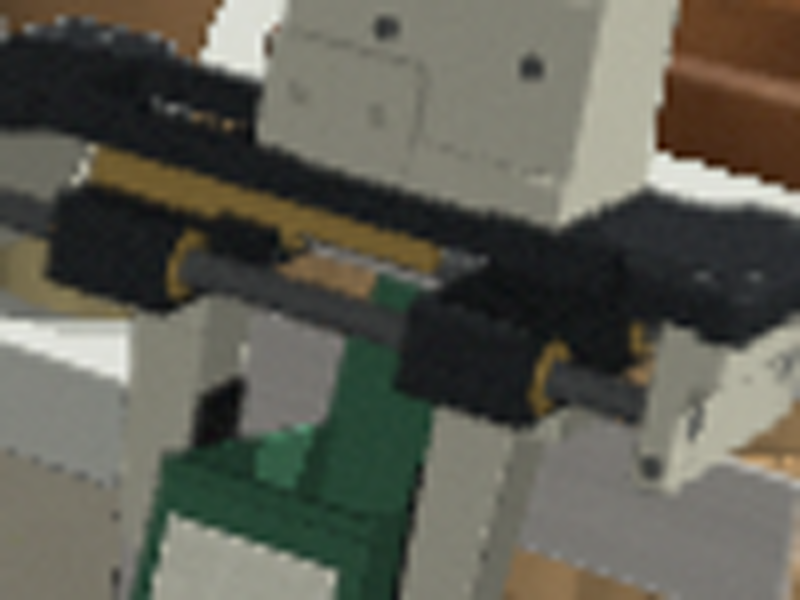

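```bash
python3 - <<'E'
from clr import *
best=[]
for th in np.arange(.08,.36,.02):
    r=[]
    for lx in np.arange(-9,2,.25):
        for lz in np.arange(-3,8,.1):
            if clear(lx,lz,th)>=-.02 and clear_catch(lx,lz,th)>=-.02:
                h=lz+42*np.sin(th)-44*np.cos(th);r.append((h,lx,lz));break
    if r:
        b=min(r);print(round(th,2),"COMz %.2f lx %.2f lz %.2f"%b,"feasible lx",min(a[1] for a in r),max(a[1] for a in r))
print(clear_catch(-2,5,.27),clear_catch(-2,1,.27),clear_catch(-1,1,.24))
E
```

```text
0.08 COMz -37.70 lx 0.25 lz 2.80 feasible lx -3.0 0.5
0.1 COMz -36.29 lx 0.25 lz 3.30 feasible lx -3.25 0.5
0.12 COMz -35.36 lx -3.75 lz 3.30 feasible lx -3.75 0.75
0.14 COMz -35.01 lx -4.25 lz 2.70 feasible lx -4.25 0.75
0.16 COMz -35.15 lx -4.75 lz 1.60 feasible lx -4.75 1.0
0.18 COMz -34.37 lx -4.00 lz 1.40 feasible lx -5.25 1.0
0.2 COMz -33.28 lx -3.50 lz 1.50 feasible lx -5.5 1.25
0.22 COMz -32.37 lx -2.25 lz 1.40 feasible lx -6.0 1.25
0.24 COMz -31.46 lx -1.25 lz 1.30 feasible lx -6.25 1.5
0.26 COMz -30.62 lx -0.25 lz 1.10 feasible lx -6.5 1.75
0.28 COMz -29.58 lx 0.25 lz 1.10 feasible lx -7.0 1.75
0.3 COMz -28.52 lx 0.50 lz 1.10 feasible lx -7.5 1.75
0.32 COMz -27.35 lx 0.25 lz 1.20 feasible lx -7.75 1.75
0.34 COMz -26.97 lx -9.00 lz 0.50 feasible lx -9.0 1.75
4.381009501722751 1.7253320728830026 -0.2835830044697065
```

Call:
carry_out(
  xyz=[
    [-0.019,0,0.05],
    [-0.016,0,0.052],
    [0,0,0],
  ],
  dr=[
    [0,-0.293,0],
    [0,-0.293,0],
    [0,0,0],
  ],
)

```text
time: 9.12
tool_pos: [464.9, -156.4, 138.4]
tcp_rot: [-3.141, -0.117, -3.138]
contact_force: [-0.5, -0.9, -1.9]
grip_width: 49.7
```

```bash
python3 go.py -2,2,.24,3;
```

```text
t 9.125 TCP [ 464.9 -156.4  138.4] lip rel slot [-1.5 -0.1  4.9] yaw,pitch,roll [ 0.004  0.27  -0.   ] F [-0.5 -0.9 -1.9] M [ 0.   -0.04 -0.02] w 49.7
-> -2,2,.24,3 [ 464.9 -156.3  133.5] [-0.46  0.45  1.71 -0.04  1.06 -2.01] 0.0
xyz [[-0.003, 0.001, 0.027], [-0.003, 0.001, 0.027], [-0.003, 0.0, 0.027]]
dr [[-0.0, -0.071, -0.001], [-0.0, -0.071, -0.001], [-0.0, -0.071, -0.001]]
```

Call:
carry_out(
  xyz=[
    [-0.003,0,0.027],
    [-0.003,0,0.027],
    [-0.003,0,0.027],
    [0,0,0],
  ],
  dr=[
    [0,-0.07,0],
    [0,-0.07,0],
    [0,-0.07,0],
    [0,0,0],
  ],
)

```text
time: 9.62
tool_pos: [464.9, -156.3, 133.4]
tcp_rot: [-3.141, -0.086, -3.138]
contact_force: [-0.4, -1.0, -1.1]
grip_width: 49.8
```

```bash
python3 go.py -2,1,.22,2;
```

```text
t 9.625 TCP [ 464.9 -156.3  133.4] lip rel slot [-2.  -0.1  2. ] yaw,pitch,roll [ 0.004  0.239 -0.   ] F [-0.4 -1.  -1.1] M [-0.01 -0.   -0.02] w 49.8
-> -2,1,.22,2 [ 465.3 -156.3  131.2] [-0.46  0.45  1.73 -0.04  1.03 -2.02] 0.0
xyz [[-0.005, 0.001, 0.018], [-0.005, 0.0, 0.019]]
dr [[-0.001, -0.066, -0.001], [-0.001, -0.066, -0.001]]
```

Call:
carry_out(
  xyz=[
    [-0.005,0,0.018],
    [-0.005,0,0.018],
    [0,0,0],
  ],
  dr=[
    [0,-0.066,0],
    [0,-0.066,0],
    [0,0,0],
  ],
)

```text
time: 10.0
tool_pos: [465.6, -156.4, 131.5]
tcp_rot: [-3.141, -0.066, -3.138]
contact_force: [0.2, -0.1, -0.1]
grip_width: 50.0
```

```bash
python3 go.py -2,0,.2,2;
```

```text
t 10.0 TCP [ 465.6 -156.4  131.5] lip rel slot [-1.7 -0.2  1.4] yaw,pitch,roll [ 0.003  0.219 -0.001] F [ 0.2 -0.1 -0.1] M [ 0.04 -0.04  0.01] w 50.0
-> -2,0,.2,2 [ 465.7 -156.3  128.9] [-0.47  0.44  1.74 -0.03  1.   -2.03] 0.0
xyz [[-0.003, 0.001, 0.022], [-0.002, 0.002, 0.022]]
dr [[-0.002, -0.068, -0.002], [-0.002, -0.068, -0.002]]
```

Call:
carry_out(
  xyz=[
    [0,0,0.015],
    [0,0,0],
  ],
  dr=[
    [0,0,0],
    [0,0,0],
  ],
)

```text
time: 10.25
tool_pos: [465.6, -156.4, 131.1]
tcp_rot: [-3.141, -0.066, -3.138]
contact_force: [-1.7, 1.3, 5.3]
grip_width: 50.2
```

```bash
python3 go.py;python3 - <<'E'
from go import *
from plant import capture
c=capture("scene");pickle.dump(c,open("scene6.pkl","wb"))
crop(c,335,210,100,75,8,"pics/z6.png")
E
```

```text
t 10.25 TCP [ 465.6 -156.4  131.1] lip rel slot [-1.7 -0.1  1. ] yaw,pitch,roll [ 0.004  0.219 -0.001] F [-1.7  1.3  5.3] M [0.2  0.03 0.04] w 50.2
```

View pics/z6.png

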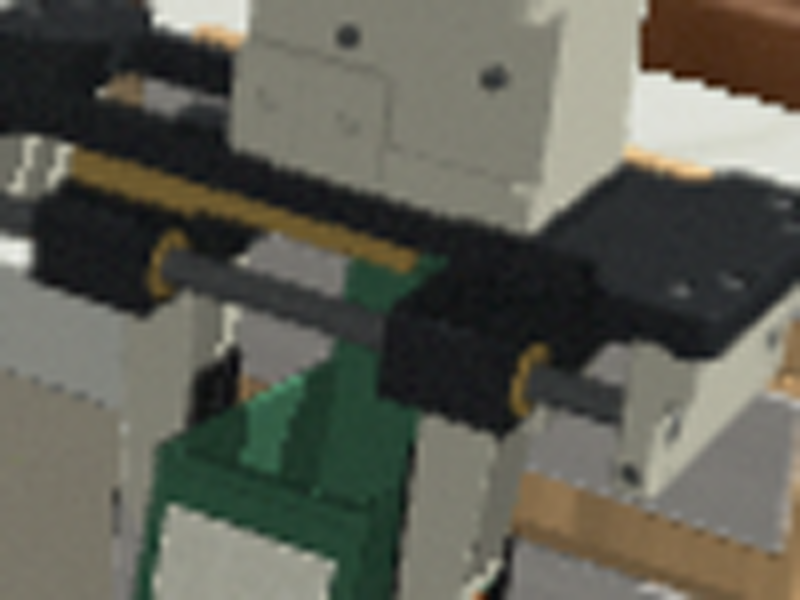

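Call:
carry_out(
  xyz=[
    [0,0,-0.006],
    [0,0,0],
  ],
  dr=[
    [0,0,0],
    [0,0,0],
  ],
)

```text
time: 10.55
tool_pos: [465.6, -156.4, 131.1]
tcp_rot: [-3.141, -0.066, -3.138]
contact_force: [-1.8, 0.6, 5.3]
grip_width: 50.2
```

Call:
carry_out(
  xyz=[
    [0,0,0],
    [0,0,0],
    [0,0,0],
    [0,0,0],
  ],
  dr=[
    [0,0,0],
    [0,0,0],
    [0,0,0],
    [0,0,0],
  ],
  gripper=0.7,
)

```text
time: 11.05
tool_pos: [465.4, -156.4, 130.7]
tcp_rot: [-3.141, -0.067, -3.138]
contact_force: [-0.8, 0.6, 0.1]
grip_width: 77.5
```

```bash
python3 go.py;python3 - <<'E'
from go import *
from plant import capture
c=capture("scene");pickle.dump(c,open("scene7.pkl","wb"))
crop(c,335,210,100,75,8,"pics/z7.png")
E
```

```text
t 11.05 TCP [ 465.4 -156.4  130.7] lip rel slot [-1.9 -0.1  0.5] yaw,pitch,roll [ 0.004  0.22  -0.   ] F [-0.8  0.6  0.1] M [ 0.01 -0.06  0.02] w 77.5
```

View pics/z7.png

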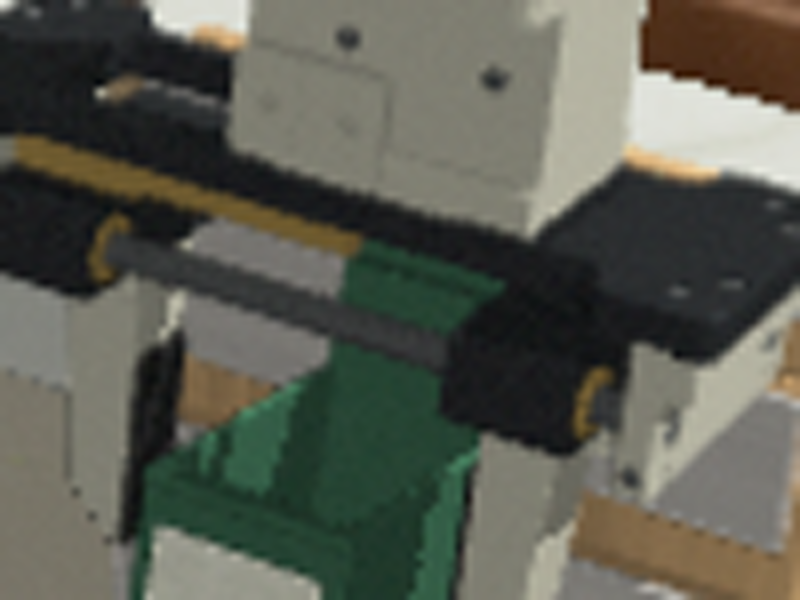

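Call:
carry_out(
  xyz=[
    [0,0,-0.3],
    [0,0,-0.5],
    [0.1,0,-0.5],
    [0.4,0,-0.3],
    [0.7,0,0],
    [0.7,0,0],
    [0.4,0,0],
    [0,0,0],
  ],
  dr=[
    [0,0,0],
    [0,0,0],
    [0,0,0],
    [0,0,0],
    [0,0,0],
    [0,0,0],
    [0,0,0],
    [0,0,0],
  ],
)

```text
time: 12.1
tool_pos: [333.4, -156.8, 236.2]
tcp_rot: [-3.141, -0.066, -3.139]
contact_force: [0.4, -0.1, 0.1]
grip_width: 78.0
```

```bash
python3 go.py;python3 - <<'E'
from go import *
from plant import capture
for n in("scene","top"):
    c=capture(n);pickle.dump(c,open(n+"8.pkl","wb"))
    if n=="scene":crop(c,335,200,100,75,8,"pics/z8.png")
    else:crop(c,330,190,130,100,6,"pics/t8.png")
E
```

```text
t 12.1 TCP [ 333.4 -156.8  236.2] lip rel slot [-1.339e+02 -1.000e-01  1.061e+02] yaw,pitch,roll [ 0.002  0.219 -0.001] F [ 0.4 -0.1  0.1] M [ 0.   -0.04  0.08] w 78.0
```

View pics/z8.png

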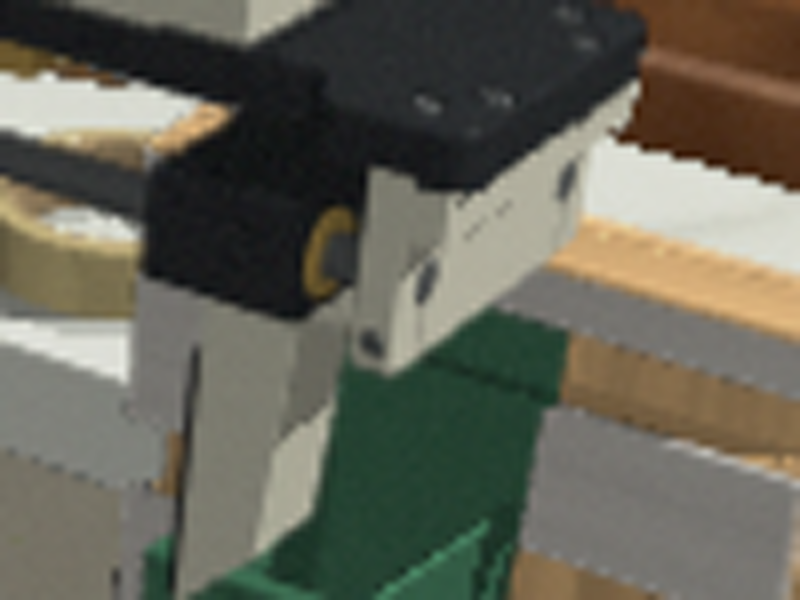

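View pics/t8.png

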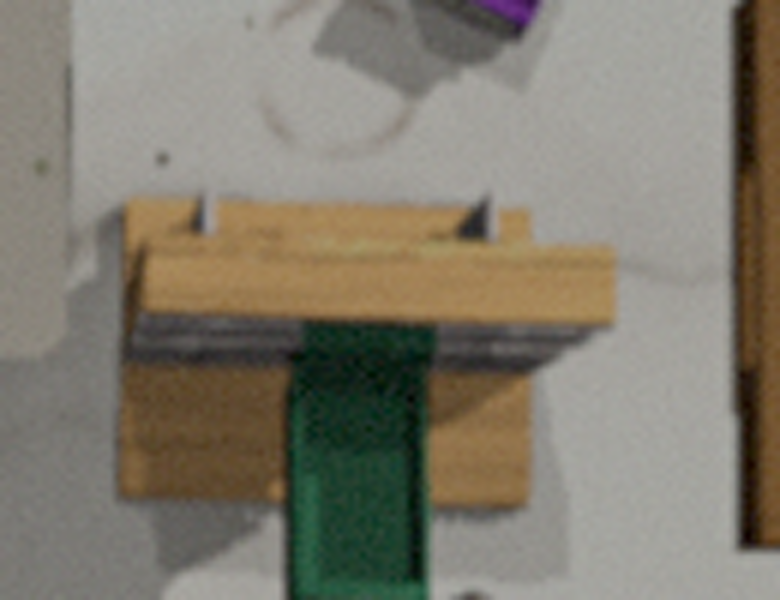

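```bash
python3 - <<'E'
from go import *
t=load("top8");crop(t,350,230,80,75,8,"pics/t8b.png")
p,Rc,o=cur();T=np.array([441.,-156.3,182]);Rt=toolR(0,.003)
print(ik(T,Rt,o["joint_positions"]));plan(p,Rc,T,Rt,3)
E
```

```text
(array([-5.04416563e-01,  3.09279883e-01,  1.77518845e+00, -1.41334550e-16,
        1.05712432e+00, -2.07821289e+00]), np.float64(2.5210465438784192e-28))
xyz [[-0.608, 0.003, 0.261], [-0.602, 0.003, 0.274], [-0.596, 0.003, 0.287]]
dr [[-0.003, -0.156, 0.001], [-0.003, -0.156, 0.001], [-0.003, -0.156, 0.001]]
```

View pics/t8b.png

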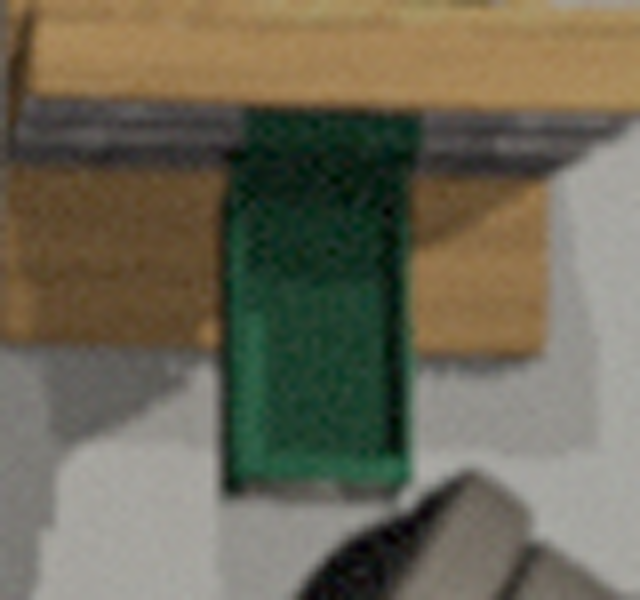

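```bash
python3 - <<'E'
from h import *
t=load("top8")
for x,y in [(230,467),(408,467),(320,467),(320,480)]:
    print([onz(t,((x+.5)/8-.5+350,(y+.5)/8-.5+230),z).round(1) for z in(143,147)])
E
```

```text
[array([ 437.8, -129.3,  143. ]), array([ 437.6, -128.9,  147. ])]
[array([ 438.9, -178.3,  143. ]), array([ 438.7, -177.8,  147. ])]
[array([ 438.3, -154.1,  143. ]), array([ 438.2, -153.6,  147. ])]
[array([ 434.8, -154.1,  143. ]), array([ 434.6, -153.6,  147. ])]
```

Call:
carry_out(
  xyz=[
    [0,0,0],
    [0,0,0],
    [0,0,0],
    [-0.3,0,0.05],
    [-0.5,0,0.15],
    [-0.5,0,0.15],
    [-0.4,0,0.1],
  ],
  dr=[
    [0,0,0],
    [0,0,0],
    [0,0,0],
    [0,-0.16,0],
    [0,-0.16,0],
    [0,-0.16,0],
    [0,0,0],
  ],
  gripper=-1,
)

```text
time: 13.08
tool_pos: [437.0, -156.3, 204.8]
tcp_rot: [-3.142, 0.001, -3.138]
contact_force: [-0.3, 0.0, 1.1]
grip_width: 12.6
```

```bash
cat > pr.py <<'E'
import sys
from h import *
p,Rc,o=cur();print(o["time"],p.round(1),Rc.as_euler('xyz').round(3),"F",o["contact_force"].round(1),"w",round(o["grip_width"],1),"tipz",round(p[2]-22,1))
x,y,z,n=map(float,sys.argv[1:5]);plan(p,Rc,np.array([x,y,z]),toolR(0,.003),int(n))
E
python3 pr.py 441 -156.3 182 3
```

```text
13.075 [ 437.  -156.3  204.8] [-3.142e+00  1.000e-03 -3.138e+00] F [-0.3  0.   1.1] w 12.6 tipz 182.8
xyz [[-0.022, -0.0, 0.127], [-0.022, -0.0, 0.127], [-0.022, -0.001, 0.126]]
dr [[-0.0, 0.003, 0.002], [-0.0, 0.003, 0.002], [-0.0, 0.003, 0.002]]
```

Call:
carry_out(
  xyz=[
    [-0.02,0,0.127],
    [-0.02,0,0.127],
    [-0.02,0,0.12],
    [0,0,0],
  ],
  dr=[
    [0,0,0],
    [0,0,0],
    [0,0,0],
    [0,0,0],
  ],
)

```text
time: 13.58
tool_pos: [438.3, -156.4, 182.7]
tcp_rot: [3.142, -0.001, -3.138]
contact_force: [-0.0, -0.0, 0.0]
grip_width: 0.4
```

```bash
python3 pr.py 441 -156.3 170 3;python3 - <<'E'
from go import *
from plant import capture
c=capture("scene");pickle.dump(c,open("scene9.pkl","wb"))
crop(c,330,210,100,75,8,"pics/z9.png")
E
```

```text
13.575 [ 438.3 -156.4  182.7] [ 3.142e+00 -1.000e-03 -3.138e+00] F [-0. -0.  0.] w 0.4 tipz 160.7
xyz [[-0.015, 0.0, 0.071], [-0.015, 0.0, 0.071], [-0.014, 0.001, 0.07]]
dr [[0.0, -0.001, 0.001], [0.0, -0.001, 0.001], [0.0, -0.001, 0.001]]
```

View pics/z9.png

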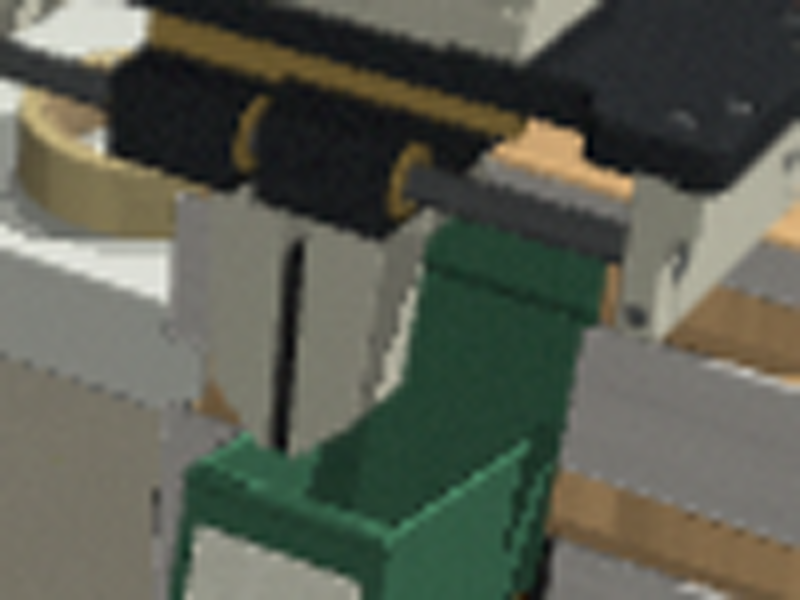

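Call:
carry_out(
  xyz=[
    [-0.015,0,0.09],
    [-0.015,0,0.07],
    [0,0,0.03],
    [0,0,0],
  ],
  dr=[
    [0,0,0],
    [0,0,0],
    [0,0,0],
    [0,0,0],
  ],
)

```text
time: 14.12
tool_pos: [440.6, -156.4, 171.6]
tcp_rot: [-3.141, -0.0, -3.138]
contact_force: [-0.3, 0.1, -0.2]
grip_width: 0.5
```

Call:
carry_out(
  xyz=[
    [0,0,0.03],
    [0,0,0],
  ],
  dr=[
    [0,0,0],
    [0,0,0],
  ],
)

```text
time: 14.38
tool_pos: [440.7, -156.4, 169.9]
tcp_rot: [-3.141, 0.0, -3.138]
contact_force: [-0.1, 0.6, 0.3]
grip_width: 0.5
```

Call:
carry_out(
  xyz=[
    [0,0,0.03],
    [0,0,0],
  ],
  dr=[
    [0,0,0],
    [0,0,0],
  ],
)

```text
time: 14.62
tool_pos: [440.6, -156.4, 168.0]
tcp_rot: [-3.141, 0.0, -3.138]
contact_force: [-1.1, -0.3, 0.4]
grip_width: 0.3
```

Call:
carry_out(
  xyz=[
    [0,0,0.03],
    [0,0,0],
  ],
  dr=[
    [0,0,0],
    [0,0,0],
  ],
)

```text
time: 14.88
tool_pos: [440.8, -156.5, 166.3]
tcp_rot: [-3.141, 0.0, -3.138]
contact_force: [0.1, -0.0, 0.6]
grip_width: 0.0
```

Call:
carry_out(
  xyz=[
    [0,0,0.03],
    [0,0,0],
  ],
  dr=[
    [0,0,0],
    [0,0,0],
  ],
)

```text
time: 15.12
tool_pos: [441.0, -156.6, 164.8]
tcp_rot: [-3.141, 0.001, -3.138]
contact_force: [0.5, 0.6, 3.9]
grip_width: 0.5
```

Call:
carry_out(
  xyz=[
    [0,0,0.03],
    [0,0,0],
  ],
  dr=[
    [0,0,0],
    [0,0,0],
  ],
)

```text
time: 15.38
tool_pos: [441.3, -156.6, 162.9]
tcp_rot: [-3.141, 0.002, -3.138]
contact_force: [2.3, 0.9, 3.7]
grip_width: 0.2
```

Call:
carry_out(
  xyz=[
    [0,0,0.03],
    [0,0,0],
  ],
  dr=[
    [0,0,0],
    [0,0,0],
  ],
)

```text
time: 15.62
tool_pos: [440.8, -156.5, 160.8]
tcp_rot: [-3.141, 0.0, -3.138]
contact_force: [2.2, 0.4, 4.2]
grip_width: 0.4
```

Call:
carry_out(
  xyz=[
    [0,0,0.03],
    [0,0,0],
  ],
  dr=[
    [0,0,0],
    [0,0,0],
  ],
)

```text
time: 15.88
tool_pos: [440.2, -156.3, 158.7]
tcp_rot: [3.142, -0.001, -3.138]
contact_force: [2.5, 0.0, 2.3]
grip_width: 0.6
```

Call:
carry_out(
  xyz=[
    [-0.01,0,0.03],
    [0,0,0],
  ],
  dr=[
    [0,0,0],
    [0,0,0],
  ],
)

```text
time: 16.12
tool_pos: [440.6, -156.2, 156.7]
tcp_rot: [3.141, -0.002, -3.138]
contact_force: [0.2, 0.1, 0.3]
grip_width: 0.5
```

```bash
python3 pr.py 441 -156.3 150 1;python3 - <<'E'
from go import *
from plant import capture
c=capture("scene");pickle.dump(c,open("scene10.pkl","wb"))
crop(c,330,210,100,75,8,"pics/z10.png")
E
```

```text
16.125 [ 440.6 -156.2  156.7] [ 3.141e+00 -2.000e-03 -3.138e+00] F [0.2 0.1 0.3] w 0.5 tipz 134.7
xyz [[-0.007, -0.002, 0.112]]
dr [[0.003, -0.012, 0.006]]
```

View pics/z10.png

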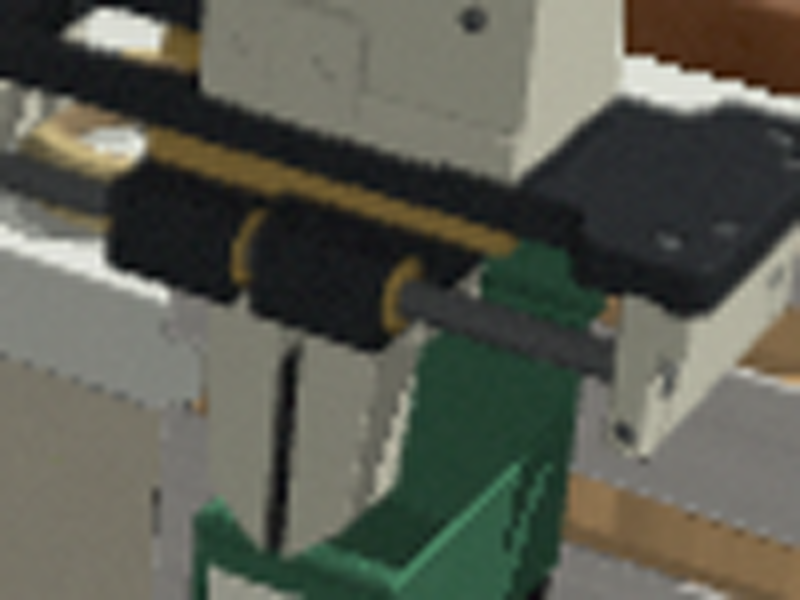

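Call:
carry_out(
  xyz=[
    [0,0,0.03],
    [0,0,0],
  ],
  dr=[
    [0,0,0],
    [0,0,0],
  ],
)

```text
time: 16.42
tool_pos: [441.1, -156.4, 155.3]
tcp_rot: [-3.141, -0.0, -3.138]
contact_force: [-0.8, -0.1, -0.5]
grip_width: 0.1
```

Call:
carry_out(
  xyz=[
    [0,0,0.03],
    [0,0,0],
  ],
  dr=[
    [0,0,0],
    [0,0,0],
  ],
)

```text
time: 16.68
tool_pos: [441.2, -156.4, 153.6]
tcp_rot: [-3.141, 0.0, -3.138]
contact_force: [-0.3, -0.3, -0.3]
grip_width: 0.3
```

Call:
carry_out(
  xyz=[
    [0,0,0.02],
    [0,0,0],
  ],
  dr=[
    [0,0,0],
    [0,0,0],
  ],
)

```text
time: 16.92
tool_pos: [441.3, -156.4, 152.5]
tcp_rot: [-3.141, 0.0, -3.138]
contact_force: [0.4, -0.1, 0.3]
grip_width: 0.4
```

```bash
python3 - <<'E'
from go import *
from plant import capture
c=capture("scene");pickle.dump(c,open("scene11.pkl","wb"))
crop(c,330,220,100,75,8,"pics/z11.png")
E
```

```text
(no output)
```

View pics/z11.png

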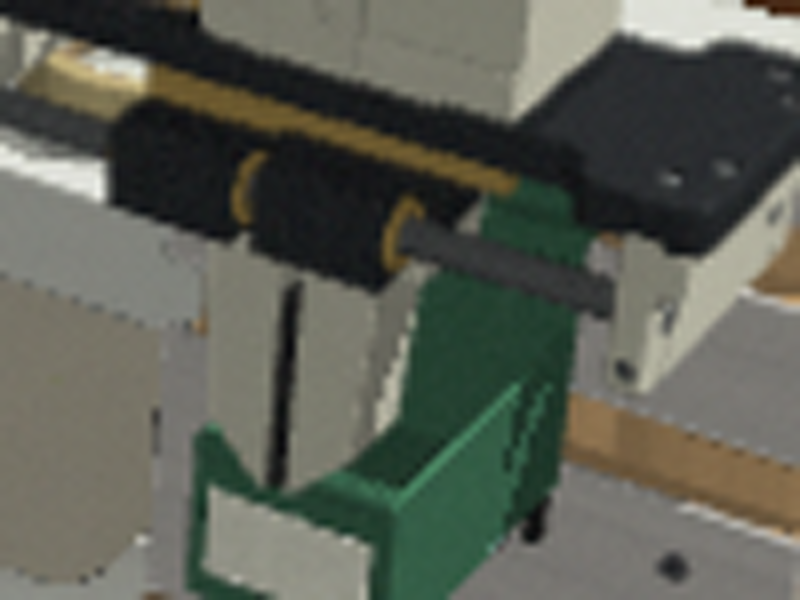

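```bash
python3 - <<'E'
from go import *
c=load("scene11");p,Rc,o=cur()
x0,y0,k=330,220,8
im=cv2.resize(c["image"][y0:y0+75,x0:x0+100],None,fx=k,fy=k,interpolation=cv2.INTER_CUBIC)
def mk(X,col):
    q=(proj(c,X)[0]-[x0,y0])*k+k/2-.5;cv2.drawMarker(im,tuple(int(v) for v in q),col,cv2.MARKER_CROSS,12,1)
for y in(-25,25):
  for x,z in((-90,-22),(-90,-64),(0,-64),(0,-22)): mk(SLOT+np.array([x,y,z]),(0,0,255))
for x in(-9.5,9.5):
    mk(p+[x,0,-22],(255,0,255))
cv2.imwrite("pics/z11m.png",im)
E
```

```text
(no output)
```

View pics/z11m.png

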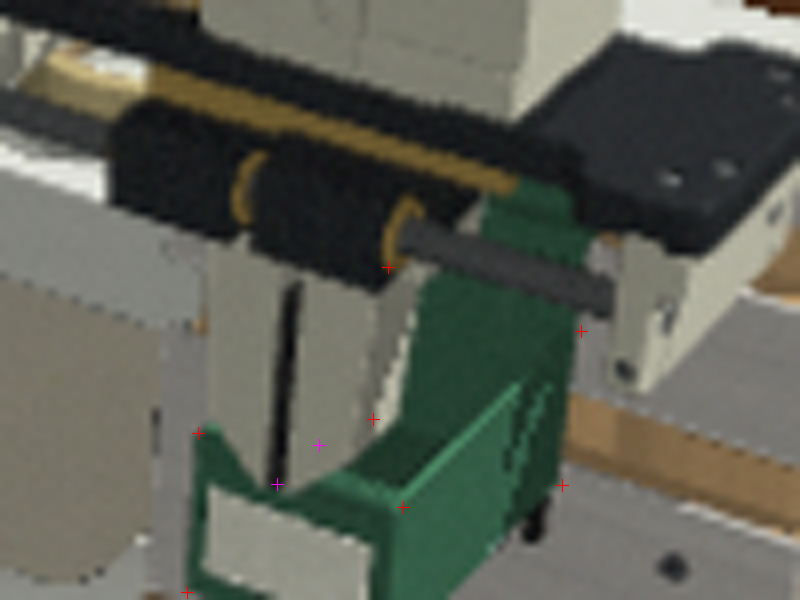

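Call:
carry_out(
  xyz=[
    [0,0,0.025],
    [0,0,0],
  ],
  dr=[
    [0,0,0],
    [0,0,0],
  ],
)

```text
time: 17.23
tool_pos: [441.5, -156.6, 151.3]
tcp_rot: [-3.141, 0.001, -3.138]
contact_force: [-0.0, 0.4, 3.6]
grip_width: 0.8
```

Call:
carry_out(
  xyz=[
    [0,0,0.02],
    [0,0,0],
  ],
  dr=[
    [0,0,0],
    [0,0,0],
  ],
)

```text
time: 17.48
tool_pos: [441.5, -156.6, 150.5]
tcp_rot: [-3.141, 0.001, -3.138]
contact_force: [-1.3, 0.4, 6.9]
grip_width: 0.2
```

Call:
carry_out(
  xyz=[
    [0,0,0.02],
    [0,0,0],
  ],
  dr=[
    [0,0,0],
    [0,0,0],
  ],
)

```text
time: 17.73
tool_pos: [441.6, -156.7, 149.9]
tcp_rot: [-3.14, 0.002, -3.138]
contact_force: [-2.6, 1.6, 11.2]
grip_width: 0.4
```

Call:
carry_out(
  xyz=[
    [0,0,0.02],
    [0,0,0],
  ],
  dr=[
    [0,0,0],
    [0,0,0],
  ],
)

```text
time: 17.98
tool_pos: [441.7, -156.8, 149.5]
tcp_rot: [-3.14, 0.002, -3.138]
contact_force: [-4.8, 2.3, 20.7]
grip_width: 0.3
```

Call:
carry_out(
  xyz=[
    [0,0,-0.2],
    [0,0,-0.5],
    [0,0,-0.7],
    [0.4,0,-0.7],
    [0.8,0,-0.3],
    [0.8,0.2,0],
    [0,1,0],
    [0,1,0],
  ],
  dr=[
    [0,0,0],
    [0,0,0],
    [0,0,0],
    [0,0,0],
    [0,0,0],
    [0,0,0],
    [0,0,0],
    [0,0,0],
  ],
)

```text
time: 18.98
tool_pos: [320.2, -24.5, 291.7]
tcp_rot: [-3.141, 0.002, 3.14]
contact_force: [1.6, 0.4, -0.1]
grip_width: 0.8
```

Call:
carry_out(
  xyz=[
    [0,1,0],
    [0,1,0],
    [0,1,0],
    [0,0.5,0],
    [0,0,0],
  ],
  dr=[
    [0,0,0],
    [0,0,0],
    [0,0,0],
    [0,0,0],
    [0,0,0],
  ],
)

```text
time: 19.6
tool_pos: [319.5, 186.6, 291.1]
tcp_rot: [-3.141, -0.0, -3.134]
contact_force: [1.3, -0.0, 0.4]
grip_width: 0.2
```

```bash
python3 - <<'E'
from go import *
from plant import capture
for n in("scene","top"):
    c=capture(n);pickle.dump(c,open(n+"12.pkl","wb"));cv2.imwrite(f"pics/{n}12full.png",c["image"])
    x0,y0,k=(335,205,6) if n=="scene" else (335,225,8)
    w,h=(110,100) if n=="scene" else (95,70)
    im=cv2.resize(c["image"][y0:y0+h,x0:x0+w],None,fx=k,fy=k,interpolation=cv2.INTER_CUBIC)
    for y in(-25,25):
      for x,z in((-90,-22),(-90,-64),(0,-64),(0,-22)):
        q=(proj(c,SLOT+np.array([x,y,z]))[0]-[x0,y0])*k+k/2-.5;cv2.drawMarker(im,tuple(int(v) for v in q),(0,0,255),cv2.MARKER_CROSS,10,1)
    cv2.imwrite(f"pics/{n}12.png",im)
print(cur()[2]["time"],cur()[0])
E
```

```text
19.7 [319.7772324  184.87563285 291.10938781]
```

View pics/scene12.png

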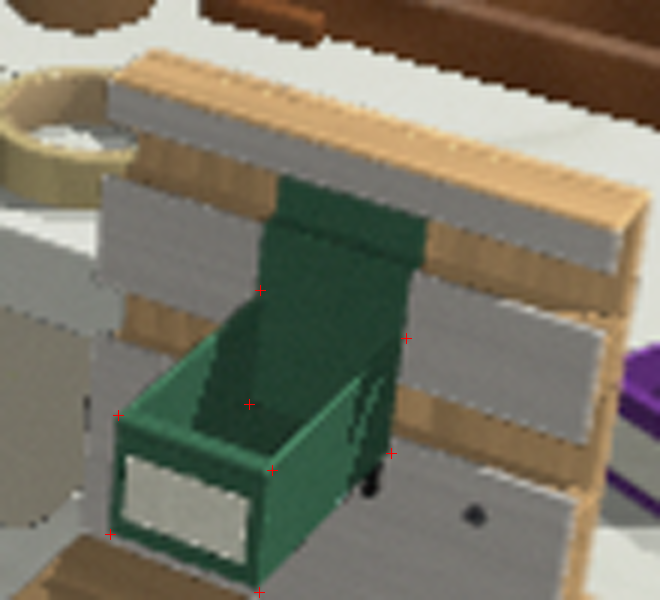

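View pics/top12.png

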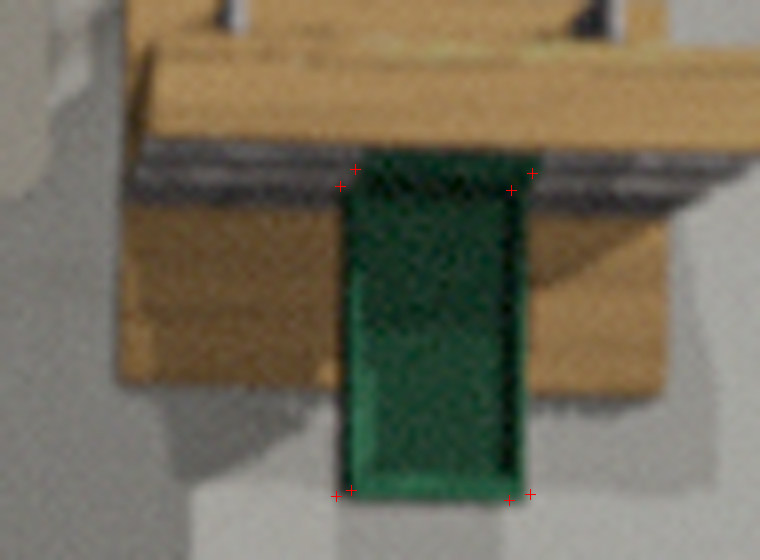

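View pics/scene12full.png

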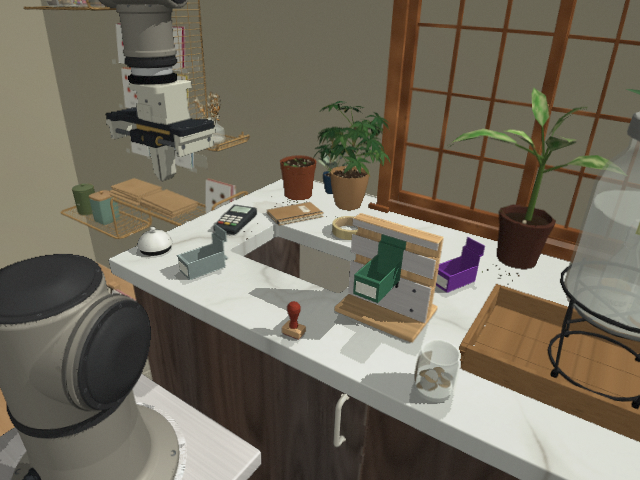

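View pics/top12full.png

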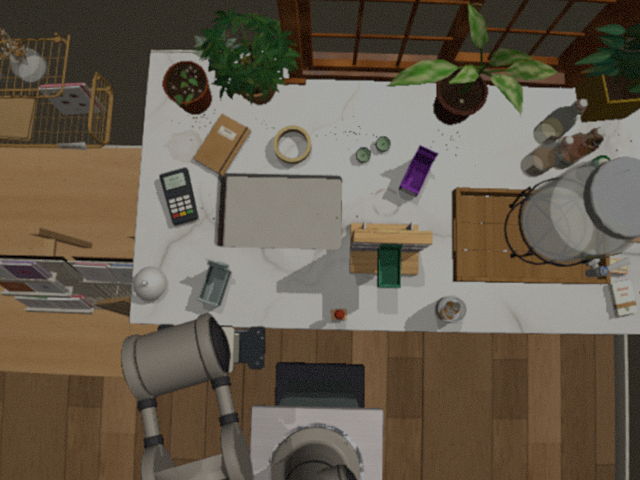

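```bash
python3 - <<'E'
from h import *
s=load("scene12");t=load("top12")
S=lambda x,y:((x+.5)/6-.5+335,(y+.5)/6-.5+205);T=lambda x,y:((x+.5)/8-.5+335,(y+.5)/8-.5+225)
for n,a,b in [("FL",S(119,412),T(350,497)),("FR",S(268,464),T(523,497)),("lipL",S(281,177),T(360,150)),("lipR",S(425,215),T(535,153))]:
    p,e=tri(s,a,t,b);print(n,p.round(1),round(e,1))
for n in("scene","top"):
    a=cv2.absdiff(load(n+"0")["image"],load(n+"12")["image"]).max(2)
    for lab,b in {"scene":{"grey":(175,222,232,282),"stamp":(278,298,312,342),"jar":(410,338,465,408)},"top":{"grey":(198,258,234,310),"stamp":(328,304,352,324),"jar":(433,293,470,324)}}[n].items():
        r=a[b[1]:b[3],b[0]:b[2]];print(n,lab,"changed px",int((r>40).sum()))
E
```

```text
FL [ 441.4 -131.1  129.9] 1.2
FR [ 442.4 -179.2  129.8] 0.9
lipL [ 534.8 -130.5  167.3] 4.9
lipR [ 535.  -178.3  169. ] 5.5
scene grey changed px 32
scene stamp changed px 333
scene jar changed px 0
top grey changed px 0
top stamp changed px 122
top jar changed px 0
```

```bash
python3 - <<'E'
from h import *
o=[]
for n,b in (("scene",(275,290,330,350)),("top",(320,295,375,330))):
    r=[cv2.resize(load(n+k)["image"][b[1]:b[3],b[0]:b[2]],None,fx=6,fy=6,interpolation=cv2.INTER_CUBIC) for k in("0","12")]
    o.append(np.hstack(r))
    for k in("0","2","12"):
        im=load(n+k)["image"][b[1]:b[3],b[0]:b[2]];h=cv2.cvtColor(im,cv2.COLOR_BGR2HSV)
        m=cv2.inRange(h,(0,160,50),(6,255,255))|cv2.inRange(h,(174,160,50),(180,255,255));ys,xs=np.nonzero(m);print(n,k,len(xs),xs.mean().round(2),ys.mean().round(2))
cv2.imwrite("pics/stamp.png",np.vstack(o))
E
```

```text
scene 0 223 18.55 23.25
scene 2 224 18.53 23.25
scene 12 226 18.5 23.27
top 0 40 19.23 19.2
top 2 45 18.98 19.29
top 12 48 18.69 18.92
```

View pics/stamp.png

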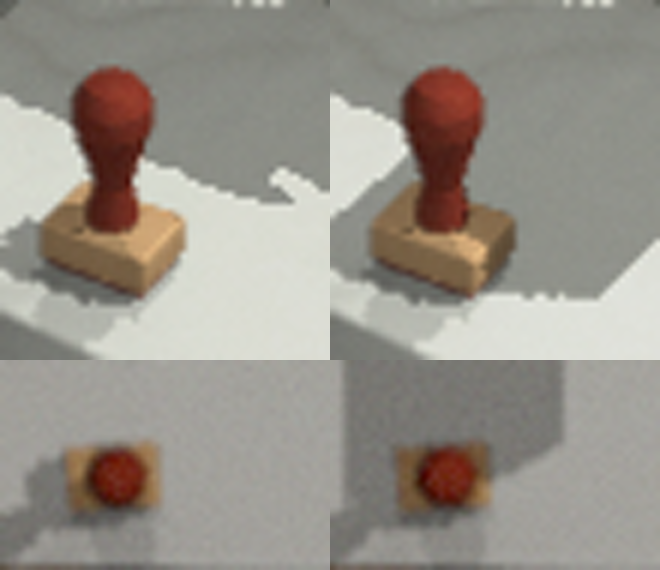

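```bash
python3 -c "
from plant import close_job
print(close_job())"
```

```text
the job is handed in; nothing more can be done
None
```

The green bin is hanging in the middle of the stand over the orange catch, snapped in and level as far as my measurements show. I handed the job in at about 19.7 s of the allowed 51 s; the hand-in gave no verdict.

**What I did:** I gripped the bin across its sides, tilted it front-up 0.8 rad and fed its lip in behind the upper slat. I then lowered the tilt to 0.22 rad and let go, so it hung by its lip and leaned on the catch. With the gripper shut, I pressed the front rim down. The push peaked at about 4 N, then fell to zero, which I took as the snap. A final press met a firm stop at about 20 N.

**Last checks that agreed:**
- **Seated position:** the bin's corners lie within about 2–3 mm of where they should be when seated. The bead and catch can't be seen in the images, so the snap itself is inferred from the force drop and the rim height.
- **Level side to side:** the two front rim corners measured 129.9 mm and 129.8 mm high, against about 128 mm expected when seated.
- **Bystanders:** the jar and the grey bin show no real change in the images. The stamp's image changed, but only because of a new shadow; its handle is where it was.

**Checks that disagreed:**
- **Rim height:** it reads about 2 mm high by camera. By touch it was about 129 mm at first contact and 127.5 mm under load. This is within calibration error, but a slight front-up play of up to about 0.02 rad can't be ruled out.
- **Sideways position:** the arm's readings and the top camera differ by 1–2 mm.
- **Tilted grasp:** I first planned to grip with the tool leaning back 0.6 rad. That ran into a joint limit, so I used 0.15 rad instead.

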